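# Pack a bottle into a transport case and snap the lid shut

## Robot

A 7-joint arm with a two-finger parallel gripper is mounted at the origin on a cart in front of the work surface, level with it; the furniture and walls round the work are solid. World frame = base frame: x ahead of the robot, y to its left, z up, the work surface at z = 0. Lengths are in m, angles in rad, forces in N, time in s.
With the tool pointing down it reaches from about 0.35 to 0.775 m from the base axis. Payload 3.1 kg.
Tool frame: the origin (TCP) lies on the centre line of the jaws, within the pads' length; the fingertips stand 17 mm ahead of it and the grasp point (between the pads) lies 2 mm behind it; z points along the fingers, y is the line along which they close (so a half turn about z gives the same grasp; the last joint's range is limited). The gripper opens to 85 mm and grips with 20 to 120 N. Pads are 22 mm wide; open, the fingers measure 114 mm over their backs; the gripper's body (76 mm by 85 mm) begins 54 mm behind the grasp point. The pads swing forward as they close: fully open they stand 13 mm farther back than shut.
Start: joints at [-1.269, 0.311, 0.014, 1.512, -0.004, 1.319, -0.027], TCP at [0.185, 0.518, 0.248] pointing down, gripper open.
Joint ranges: [-2.7, 2.7], [-0.3, 1.91], [-1.27, 1.3], [0.12, 2.57], [-1.44, 4.58], [0.2, 2.03], [-3.05, 3.05]. Speed limits (rad/s): [2.79, 2.79, 3.14, 3.14, 3.14, 3.14, 3.14].

## Interface

Orientations are given as a 3x3 rotation matrix whose columns are the frame's x, y, z axes.
In Python, from cell import * gives the robot as it stands. The module is installed in compiled form; this text tells all that it offers.
- The arm moves only by the tool servo_tool, never from a script. Its argument "rows" is a list of rows, each an object with "hand": the opening, from -1 (shut) to 1 (fully open); "delta_pos": the shift along the tool's x, y, z in units of 20 mm (1.0 is 20 mm), a list of three; "angular": the turn, a rotation vector about the tool's x, y, z in units of 0.12 rad (1.0 is 0.12 rad), a list of three. In form: [{"hand": hand, "delta_pos": [x, y, z], "angular": [ax, ay, az]}, ...]. A call has 1 to 12 rows; each row shifts and turns the commanded pose from where the row before left it, along the tool's axes as they then stand; what a row does not reach is not made up. A row lasts 1/10 s, in which the tool goes at most 50 mm and 8.59 degrees, less where a joint would pass 70% of its speed; a pose out of reach is approached as far as the arm can. A call with a number of a shift or a turn outside -1 to 1 is refused whole. A call with a gripper value outside its range is refused whole. The fingers move at their own pace and stop on an object; "newtons" is the grip in N (left out, the last holds). Time passes only in rows, so rows that do not move let the fingers close. It gives the time, the measured TCP pose, the force, the opening and the grip force at its end, in the units of the state.
- observe(): the state, without advancing time (a new reading comes with each control period).
- snapshot(name): name is "side" or "top"; returns a dict with "frame" (480x640x3 uint8, red, green, blue), "mtx" (3x3 intrinsics, pixels), "dist" ([k1, k2, p1, p2, k3] as OpenCV has them; the pictures are not rectified), "rvec" (rotation vector, rad) and "tvec" (3), from world to camera coordinates, as OpenCV has them. Camera axes: x right, y down, z forward; pixel columns grow to the right and rows downward; lengths in m; the calibration is good to about 2 mm. A picture is of the moment at which its call begins. There is no depth.
- close_job(): hands the job in; it is judged then, once.
The state is a dict: "time": time; "joints": joint angles; "joint_velocities": joint speeds; "joint_torque": joint torques, N m; "ee_pos": TCP position; "tcp_rot": TCP orientation; "contact_force": force on the tool from outside, world axes, zero at the start; "wrist_torque": the same for the moment, N m; "opening": finger opening in m; "finger_force": force on a finger pad.
Only numpy, scipy, OpenCV 4.12 (cv2) and the standard library are available. Lean on these libraries where they do the work, as an engineer would, in place of code of your own. Each camera call takes 0.05 s, during which the arm holds its last target. There are 200 camera calls.

## Task

Pack the smaller of the two white reagent bottles that stand beside the open grey case, on its left, for transport: lay it on its side in the cradle of the case, with its neck between the two small posts, without dropping it. Then swing the lid over and press its front edge down until both front catches have snapped home; close it without slamming and do not press harder than the catches need (keep below about 45 N). Leave the larger bottle standing where it is.

Things in the scene. Friction and masses are not known exactly. Their poses are not given: they have to be found in the camera images.
- case: Open grey plastic transport case, fixed on the worktop. Origin: centre of its underside; x points from its front (towards the robot) to its hinged back, y to its left, z up. Base 130 (x) x 160 (y) x 36 mm high, walls and floor 5 mm; 72 mm high with the lid shut. Two small sprung catches on its front face, 55 mm left and right of the middle.
- cradle (a point): Over the case's centre, 36 mm above its underside (rim height), on the axis of a lying bottle; axes as the case. Two white V saddles (58 mm wide in x, 9 thick, tops 11 mm below this point) at y = -42 and +4 mm; two white neck posts as high as this at y = +40 mm, 32 mm apart; end pads at y = +-65 mm. The bottle's foot lies at about y = -59, its cap end at +59 mm.
- hinge (a point): Middle of the lid's hinge line on the back of the case (65 mm behind the case's centre, 38 mm above its underside); the line runs along the case's y.
- lid (a joint): Opening angle of the lid, rad: 0 shut, 1.57 upright, up to 1.9 leaning back. The hinge is stiff: the lid stays where it is left. It first stops on the catches at about 0.07; then each front corner needs some 10 to 20 N down to snap past its catch. The lid can twist a few mm, so each corner snaps by itself.
- lid_shell: The lid, a grey shell 130 x 160 x 34 mm with 4 mm walls; origin on the hinge line; with the lid shut its axes are those of the case, its top face is at z = 34 mm and its front edge at x = -130 mm. A black catch tab hangs 15 mm in front of each front corner.
- lid_left_pad (a point): Centre of the black press pad on the lid's top face at its front left corner (17 mm behind the front edge, 55 mm to the left of the middle), 72 mm above the case's underside when that corner has snapped home, about 80 mm when it rests on its catch.
- lid_right_pad (a point): The same at the front right corner.
- lid_edge (a point): Middle of the top front edge of the lid (on its outer face; the uppermost edge when the lid stands open).
- small_bottle: The smaller white reagent bottle, blue cap: round body 52 mm across and 79 mm high, neck and cap 26 mm across, 118 mm high in all, about 0.14 kg. Origin: centre of its foot; z along its axis to the cap.
- small_bottle_cap (a point): Centre of the top of the smaller bottle's cap.
- large_bottle: The larger white reagent bottle, blue cap: 60 mm across, 138 mm high. It stays. Origin: centre of its foot.
Mind the look-alikes: they are no part of the job. Leave any purple look-alike of the small_bottle alone.

How it is judged:
By the outcome, as a careful person would: the job done as asked, in the order asked, and still so for the second after the job is handed in, with the robot touching nothing.
It also fails if it takes over 72 s, if anything falls off the work surface, if the arm or the gripper's body presses on something with over 40 N, if the wrist force passes 120 N, or if a joint passes its speed limit or range.

## Working session

There is one attempt and no reset: what is moved stays moved. The work goes in short steps, Python scripts to look and compute and a tool call to move; the robot and the scene stay as the last step left them, time stands still between calls to the robot, and variables do not carry over. Pictures are saved under pics/ and viewed, at most 10 in all, crops included, and the job is handed in when it is done.

Besides the shell and the picture viewer there is one more tool, called after "Request:" by a JSON object that holds its "fn" and its "kwargs". servo_tool: Moves the arm, as the interface text tells. Its arguments: {"type":"object","properties":{"rows":{"type":"array"},"newtons":{"type":"number"}},"required":["rows"]}

```bash
mkdir -p pics; cat > h.py <<'E'
from cell import *
import numpy as np, cv2
def snap(n):
    s=snapshot(n); s['K']=np.array(s['mtx'],float); s['D']=np.array(s['dist'],float)
    s['R']=cv2.Rodrigues(np.array(s['rvec'],float))[0]; s['t']=np.array(s['tvec'],float).ravel(); return s
def ray(s,p):
    u=cv2.undistortPoints(np.array([[p]],float),s['K'],s['D']).ravel()
    d=s['R'].T@np.array([u[0],u[1],1]); return -s['R'].T@s['t'], d/np.linalg.norm(d)
def onz(s,p,z):
    o,d=ray(s,p); return o+d*(z-o[2])/d[2]
def two(s1,p1,s2,p2):
    o1,d1=ray(s1,p1);o2,d2=ray(s2,p2)
    k=np.linalg.lstsq(np.stack([d1,-d2],1),o2-o1,rcond=None)[0]
    a=o1+k[0]*d1;b=o2+k[1]*d2
    return (a+b)/2,np.linalg.norm(a-b)
def proj(s,P):
    return cv2.projectPoints(np.array(P,float).reshape(-1,1,3),np.array(s['rvec'],float),s['t'],s['K'],s['D'])[0].reshape(-1,2)
def save(s,f): cv2.imwrite('pics/'+f,s['frame'][:,:,::-1])
E
python3 - <<'E'
from h import *
import pickle
for n in('side','top'):
    s=snap(n);save(s,n+'0.png');pickle.dump(s,open(n+'0.pkl','wb'));print(n,-s['R'].T@s['t'],s['R'][2])
o=observe();print(o['time'],o['ee_pos'],np.round(o['tcp_rot'],3),o['opening'],o['contact_force'])
E
```

```text
side [ 0.29001286 -0.33323529  0.54851782] [ 0.30319494  0.79605698 -0.52379968]
top [0.4361431  0.36695078 1.02370973] [ 0.1254229   0.0019564  -0.99210144]
0.1 [0.18517469 0.51720682 0.24731683] [[-0.941  0.337 -0.001]
 [ 0.337  0.941 -0.002]
 [-0.    -0.002 -1.   ]] 0.08529392714495956 [0.57228279 0.07734577 0.52456062]
```

View pics/side0.png

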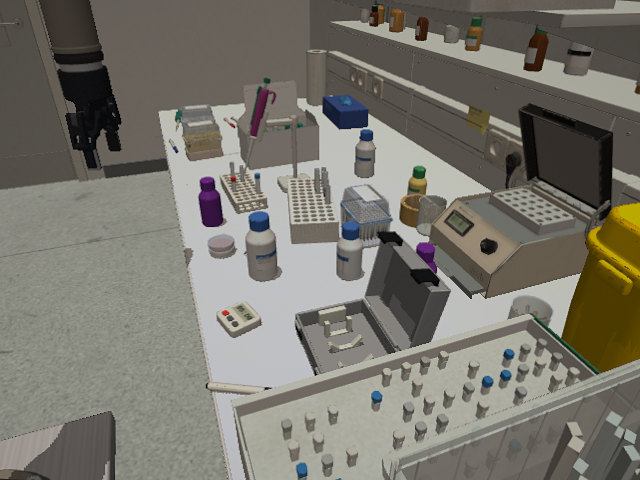

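View pics/top0.png

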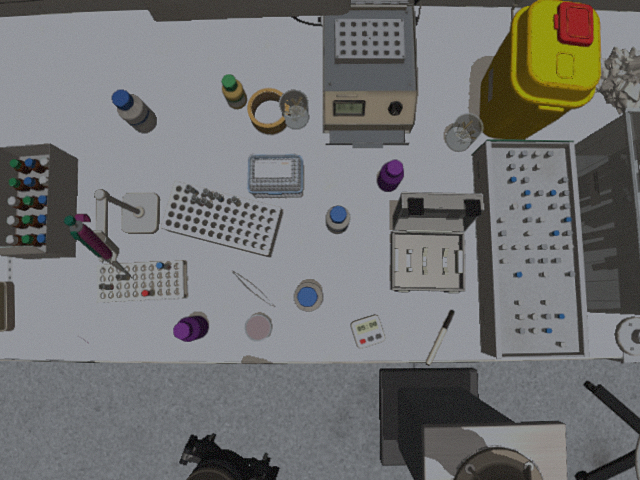

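Side view: a white bottle at (262,245) and another at (349,250), with a third far off at (365,155). Purple look-alikes stand at (210,200) and (427,258), and the case is at (345,330) with its lid open. In the top view the same white bottles are at (307,293), (338,215) and (130,108), the purple ones at (390,175) and (190,328), and the case base at (428,262).

Next I measure cap heights, body diameters and the case.

```bash
python3 - <<'E'
from h import *
import pickle
S=pickle.load(open('side0.pkl','rb'));T=pickle.load(open('top0.pkl','rb'))
def blobs(s,lo,hi,a):
    m=cv2.inRange(cv2.cvtColor(s['frame'],cv2.COLOR_RGB2HSV),lo,hi)
    n,l,st,c=cv2.connectedComponentsWithStats(m)
    return [(c[i].round(1),st[i]) for i in range(1,n) if st[i][4]>a]
for n,s in(('S',S),('T',T)):
    for c,st in blobs(s,(100,120,60),(120,255,255),60): print(n,c,st)
for nm,pt,ps in(('A(near)',(307,293),(260,222)),('B',(338,215),(349,231))):
    print(nm,two(T,pt,S,ps))
a=S['frame'][200:400,200:460];b=T['frame'][170:320,270:500]
cv2.imwrite('pics/c1.png',cv2.resize(a,None,fx=3,fy=3,interpolation=2)[:,:,::-1])
cv2.imwrite('pics/c2.png',cv2.resize(b,None,fx=3.4,fy=3.4,interpolation=2)[:,:,::-1])
E
```

```text
S [349.  111.1] [324  95  44  33 887]
S [366.3 135. ] [361 130  12  11 118]
S [258.6 221.1] [249 212  20  20 316]
S [350.3 230.2] [342 221  17  19 267]
S [508.7 353.9] [504 349  10  11  72]
S [505.4 374.9] [500 370  11  11  85]
S [487.1 381.1] [482 376  11  11  91]
S [376.2 396.3] [372 391  10  12  91]
S [301.7 469.8] [297 463  10  15 121]
T [120.3  97.9] [112  90  18  17 224]
T [337.8 213.8] [330 206  16  16 200]
T [306.9 296.2] [298 287  19  19 289]
A(near) (array([0.44170032, 0.40721467, 0.12016189]), np.float64(0.005092674703296501))
B (array([0.60207554, 0.34419743, 0.10256527]), np.float64(0.0024627607927329106))
```

View pics/c1.png

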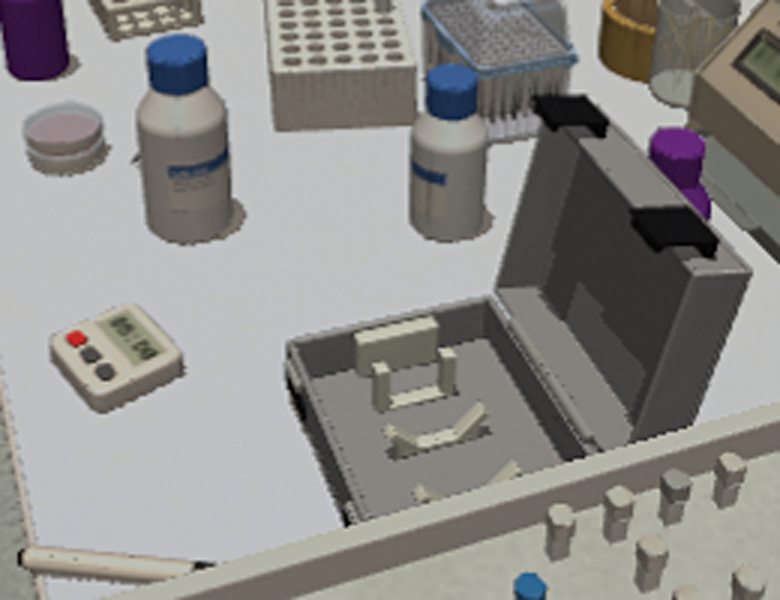

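View pics/c2.png

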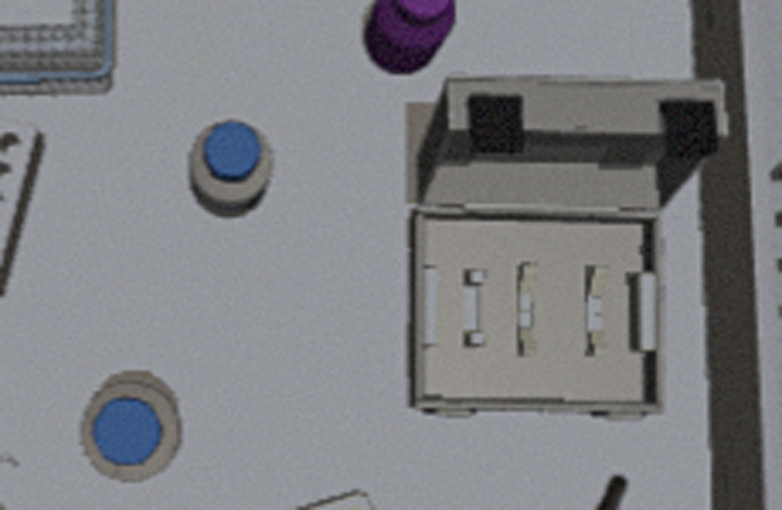

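Candidates:
- A: white bottle, top view (307,293), cap about 0.12–0.14 m high with a wide body. This is the larger one.
- B: white bottle, top view (338,215), cap about 0.10–0.12 m high with a narrower body. This is the small_bottle.
- Third white bottle at (130,108): far away, not beside the case.
- Purple bottles at (390,175) and (190,328): look-alikes, leave alone.

The crops confirm B: smaller body, blue cap, left of the case. Next I measure B, the case and the lid precisely.

```bash
python3 - <<'E'
from h import *
import pickle
np.set_printoptions(precision=4,suppress=True)
S=pickle.load(open('side0.pkl','rb'));T=pickle.load(open('top0.pkl','rb'))
t=lambda x,y:(270+x/3.4-.35,170+y/3.4-.35); s=lambda x,y:(200+x/3-.33,200+y/3-.33)
for n,pt,ps in (('A cap top',(306.9,296.2),(258.6,218)),('B cap top',(337.8,213.8),(350.3,227.3)),
 ('rim FL',t(412,408),s(290,345)),('rim BL',t(412,210),s(490,298)),
 ('post F',t(475,339),s(381,366)),('post B',t(475,275),s(447,352)),
 ('lid edge L corner',t(447,80),s(590,98)),('lid R corner',t(722,83),s(748,270)),('tab L far corner',t(470,152),s(535,100)),
 ('purple',(391,168),(426,250))):
    P,e=two(T,pt,S,ps);print(n,P,'gap',e)
for n,p in(('FL',t(412,408)),('FR',t(660,410)),('BL',t(412,210)),('BR',t(660,210))): print(n,onz(T,p,.036))
for n,p in(('postF',t(475,339)),('postB',t(475,275)),('padL',t(430,305)),('sadY4',t(526,310)),('sad-42',t(595,310))): print(n,onz(T,p,.036))
# bottle B foot width in the side view, cap on plane
print('Bcap@.118',onz(T,(337.8,213.8),.118), onz(S,(350.3,227.3),.118),'A@.138',onz(T,(306.9,296.2),.138))
print('widths B body',np.linalg.norm(onz(S,s(411,190),.04)-onz(S,s(486,190),.04)),'A',np.linalg.norm(onz(S,s(144,190),.04)-onz(S,s(230,190),.04)))
E
```

```text
A cap top [0.4374 0.4066 0.1301] gap 0.0010330241759086147
B cap top [0.6039 0.3445 0.1103] gap 0.0009728917283751593
rim FL [0.4525 0.228  0.0287] gap 0.00261845250494452
rim BL [0.5796 0.2254 0.0296] gap 0.0009624560714483165
post F [0.4948 0.1876 0.0341] gap 2.9406742979562472e-05
post B [0.5355 0.1865 0.033 ] gap 0.001277093096017615
lid edge L corner [0.6341 0.2229 0.1618] gap 0.0015263511154145451
lid R corner [0.6325 0.0635 0.1581] gap 0.0024792520122092435
tab L far corner [0.5916 0.2127 0.1747] gap 0.001721869704965691
purple [0.7035 0.2318 0.1041] gap 0.0034086559486992173
FL [0.4511 0.2293 0.036 ]
FR [0.4485 0.0704 0.036 ]
BL [0.5782 0.2265 0.036 ]
BR [0.5774 0.0651 0.036 ]
postF [0.4947 0.188  0.036 ]
postB [0.5358 0.1869 0.036 ]
padL [0.5167 0.2163 0.036 ]
sadY4 [0.5131 0.1546 0.036 ]
sad-42 [0.5128 0.11   0.036 ]
Bcap@.118 [0.6029 0.3446 0.118 ] [0.5979 0.3326 0.118 ] A@.138 [0.4379 0.4061 0.138 ]
widths B body 0.04996214891764772 A 0.057045661910916985
```

```bash
cat >> h.py <<'E'
from scipy.spatial.transform import Rotation as Ro
np.set_printoptions(precision=4,suppress=True)
def st():
    o=observe();print('t',round(o['time'],2),'pos',np.array(o['ee_pos']),'open',round(o['opening'],4),'F',np.array(o['contact_force']),'ff',o['finger_force']);print('q',np.array(o['joints']));return o
def plan(P,R=None):
    "units for: turn in place from measured pose to R, shift in present axes and in target axes"
    o=observe();p=np.array(o['ee_pos']);C=np.array(o['tcp_rot']);w=np.array(P)-p
    print('world shift',w,'units now-axes',C.T@w/.02)
    if R is not None: print('turn units',Ro.from_matrix(C.T@R).as_rotvec()/.12,'shift in target axes',R.T@w/.02)
def pickR(al,th):
    z=np.array([np.sin(th)*np.cos(al),np.sin(th)*np.sin(al),-np.cos(th)]);y=np.array([np.sin(al),-np.cos(al),0]);return np.stack([np.cross(y,z),y,z],1)
E
python3 -c "
from h import *
plan([.40,.28,.25],pickR(np.radians(25),0.))"
```

```text
world shift [ 0.2148 -0.2372  0.0027] units now-axes [-14.1101  -7.5466  -0.1164]
turn units [-0.0078  0.0217 19.6792] shift in target axes [ 4.7225 15.2886 -0.1342]
```

Request:
{"fn": "servo_tool", "kwargs": {"rows": [{"hand": 1, "delta_pos": [-0.9, -0.5, 0], "angular": [0, 0, 0]}, {"hand": 1, "delta_pos": [-0.9, -0.5, 0], "angular": [0, 0, 0]}, {"hand": 1, "delta_pos": [-0.9, -0.5, 0], "angular": [0, 0, 0]}, {"hand": 1, "delta_pos": [-0.9, -0.5, 0], "angular": [0, 0, 0]}, {"hand": 1, "delta_pos": [-0.9, -0.5, 0], "angular": [0, 0, 0]}, {"hand": 1, "delta_pos": [-0.9, -0.5, 0], "angular": [0, 0, 0]}, {"hand": 1, "delta_pos": [-0.9, -0.5, 0], "angular": [0, 0, 0]}, {"hand": 1, "delta_pos": [-0.9, -0.5, 0], "angular": [0, 0, 0]}, {"hand": 1, "delta_pos": [-0.9, -0.5, 0], "angular": [0, 0, 0]}, {"hand": 1, "delta_pos": [-0.9, -0.5, 0], "angular": [0, 0, 0]}, {"hand": 1, "delta_pos": [-0.9, -0.5, 0], "angular": [0, 0, 0]}, {"hand": 1, "delta_pos": [-0.9, -0.5, 0], "angular": [0, 0, 0]}]}}

```text
time: 1.3
ee_pos: [0.3485, 0.3311, 0.2478]
tcp_rot: [[-0.942, 0.337, -0.001], [0.337, 0.942, -0.001], [0.0, -0.001, -1.0]]
contact_force: [-0.3, 0.2, -0.1]
opening: 0.0857
finger_force: 0.0
```

Request:
{"fn": "servo_tool", "kwargs": {"rows": [{"hand": 1, "delta_pos": [-0.9, -0.5, 0], "angular": [0, 0, 0]}, {"hand": 1, "delta_pos": [-0.9, -0.5, 0], "angular": [0, 0, 0]}, {"hand": 1, "delta_pos": [0, 0, 0], "angular": [0, 0, 0.98]}, {"hand": 1, "delta_pos": [0, 0, 0], "angular": [0, 0, 0.98]}, {"hand": 1, "delta_pos": [0, 0, 0], "angular": [0, 0, 0.98]}, {"hand": 1, "delta_pos": [0, 0, 0], "angular": [0, 0, 0.98]}, {"hand": 1, "delta_pos": [0, 0, 0], "angular": [0, 0, 0.98]}, {"hand": 1, "delta_pos": [0, 0, 0], "angular": [0, 0, 0.98]}, {"hand": 1, "delta_pos": [0, 0, 0], "angular": [0, 0, 0.98]}, {"hand": 1, "delta_pos": [0, 0, 0], "angular": [0, 0, 0.98]}, {"hand": 1, "delta_pos": [0, 0, 0], "angular": [0, 0, 0.98]}, {"hand": 1, "delta_pos": [0, 0, 0], "angular": [0, 0, 0.98]}]}}

```text
time: 2.5
ee_pos: [0.3751, 0.3008, 0.2478]
tcp_rot: [[-0.046, 0.999, -0.001], [0.999, 0.046, -0.001], [-0.001, -0.001, -1.0]]
contact_force: [-0.0, -0.4, -1.0]
opening: 0.0855
finger_force: 0.0
```

Request:
{"fn": "servo_tool", "kwargs": {"rows": [{"hand": 1, "delta_pos": [0, 0, 0], "angular": [0, 0, 0.98]}, {"hand": 1, "delta_pos": [0, 0, 0], "angular": [0, 0, 0.98]}, {"hand": 1, "delta_pos": [0, 0, 0], "angular": [0, 0, 0.98]}, {"hand": 1, "delta_pos": [0, 0, 0], "angular": [0, 0, 0.98]}, {"hand": 1, "delta_pos": [0, 0, 0], "angular": [0, 0, 0.98]}, {"hand": 1, "delta_pos": [0, 0, 0], "angular": [0, 0, 0.98]}, {"hand": 1, "delta_pos": [0, 0, 0], "angular": [0, 0, 0.98]}, {"hand": 1, "delta_pos": [0, 0, 0], "angular": [0, 0, 0.98]}, {"hand": 1, "delta_pos": [0, 0, 0], "angular": [0, 0, 0.98]}, {"hand": 1, "delta_pos": [0, 0, 0], "angular": [0, 0, 0.98]}]}}

```text
time: 3.5
ee_pos: [0.3751, 0.3008, 0.2478]
tcp_rot: [[0.904, 0.427, -0.001], [0.427, -0.904, -0.001], [-0.001, 0.0, -1.0]]
contact_force: [0.2, 0.1, -0.6]
opening: 0.0854
finger_force: 0.0
```

```bash
python3 -c "
from h import *
st();plan([.526,.3085,.093],pickR(np.radians(25),np.radians(60)))"
```

```text
t 3.5 pos [0.3751 0.3008 0.2478] open 0.0854 F [ 0.213   0.0507 -0.5633] ff 0.0
q [-1.0865  0.1746  0.4368  1.7047 -0.0767  1.2803 -1.7633]
world shift [ 0.1509  0.0077 -0.1548] units now-axes [6.9964 2.8714 7.732 ]
turn units [-0.0175  8.7364  0.0369] shift in target axes [-3.202   2.8416  9.9323]
```

Request:
{"fn": "servo_tool", "kwargs": {"rows": [{"hand": 1, "delta_pos": [0.9, 0.36, 0], "angular": [0, 0, 0]}, {"hand": 1, "delta_pos": [0.9, 0.36, 0], "angular": [0, 0, 0]}, {"hand": 1, "delta_pos": [0.9, 0.36, 0], "angular": [0, 0, 0]}, {"hand": 1, "delta_pos": [0.9, 0.36, 0], "angular": [0, 0, 0]}, {"hand": 1, "delta_pos": [0.9, 0.36, 0], "angular": [0, 0, 0]}, {"hand": 1, "delta_pos": [0.9, 0.36, 0], "angular": [0, 0, 0]}, {"hand": 1, "delta_pos": [0.9, 0.36, 0], "angular": [0, 0, 0]}, {"hand": 1, "delta_pos": [0.7, 0.36, 0], "angular": [0, 0, 0]}]}}

```text
time: 4.3
ee_pos: [0.5272, 0.3095, 0.2474]
tcp_rot: [[0.902, 0.431, -0.001], [0.431, -0.902, -0.001], [-0.001, 0.0, -1.0]]
contact_force: [-0.2, -0.2, -0.6]
opening: 0.0853
finger_force: 0.0
```

Request:
{"fn": "servo_tool", "kwargs": {"rows": [{"hand": 1, "delta_pos": [0, 0, 0], "angular": [0, 0.97, 0]}, {"hand": 1, "delta_pos": [0, 0, 0], "angular": [0, 0.97, 0]}, {"hand": 1, "delta_pos": [0, 0, 0], "angular": [0, 0.97, 0]}, {"hand": 1, "delta_pos": [0, 0, 0], "angular": [0, 0.97, 0]}, {"hand": 1, "delta_pos": [0, 0, 0], "angular": [0, 0.97, 0]}, {"hand": 1, "delta_pos": [0, 0, 0], "angular": [0, 0.97, 0]}, {"hand": 1, "delta_pos": [0, 0, 0], "angular": [0, 0.97, 0]}, {"hand": 1, "delta_pos": [0, 0, 0], "angular": [0, 0.97, 0]}, {"hand": 1, "delta_pos": [0, 0, 0], "angular": [0, 0.97, 0]}]}}

```text
time: 5.2
ee_pos: [0.535, 0.2947, 0.2513]
tcp_rot: [[0.609, 0.393, 0.689], [0.288, -0.919, 0.27], [0.739, 0.034, -0.673]]
contact_force: [0.9, -1.1, 0.2]
opening: 0.0855
finger_force: 0.0
```

```bash
python3 -c "
from h import *
st();plan([.526,.3085,.093],pickR(np.radians(25),np.radians(60)))"
```

```text
t 5.2 pos [0.535  0.2947 0.2513] open 0.0855 F [ 0.8591 -1.1066  0.2432] ff 0.0
q [-1.1961  0.0127  0.5626  2.1653  0.9002  0.2395 -2.5927]
world shift [-0.009   0.0138 -0.1583] units now-axes [-5.9255 -1.0853  5.2019]
turn units [0.3838 1.7943 0.0752] shift in target axes [-6.9135 -0.8176  3.8581]
```

```bash
cat > k.py <<'E'
from h import *
import itertools
D=[([-1.269,.311,.014,1.512,-.004,1.319,-.027],[.1852,.5172,.2473],[[-.941,.337,-.001],[.337,.941,-.002],[0,-.002,-1]]),
([-1.0865,.1746,.4368,1.7047,-.0767,1.2803,-1.7633],[.3751,.3008,.2478],[[.904,.427,-.001],[.427,-.904,-.001],[-.001,0,-1]])]
o=observe();D.append((list(o['joints']),list(o['ee_pos']),o['tcp_rot']))
def chain(q,sg,yaw):
    R=np.eye(3);out=[]
    for i in range(7):
        out.append(R)
        ax=[0,0,1] if i%2==0 else [0,1,0]
        R=R@Ro.from_rotvec(np.array(ax)*q[i]*sg[i]).as_matrix()
    return out[1:]+[R], R@Ro.from_rotvec([0,0,yaw]).as_matrix()
if __name__=='__main__':
    res=[]
    for sg in itertools.product([1,-1],repeat=7):
        for yaw in np.arange(4)*np.pi/2:
            e=sum(np.linalg.norm(chain(q,sg,yaw)[1]-np.array(R)) for q,p,R in D);res.append((e,sg,yaw))
    res.sort(key=lambda r:r[0])
    for r in res[:3]:print(r)
    e,sg,yaw=res[0]
    # p = d1 z + R2*(d3 z) + R3*(a x)+ R4*(d5 z, ax) + R7*(d7 z)
    A=[];b=[]
    for q,p,R in D:
        L,_=chain(q,sg,yaw)
        A.append(np.stack([[0,0,1],L[1][:,2],L[3][:,2],L[6][:,2],L[5][:,0]],1));b.append(p)
    x,r,rk,s=np.linalg.lstsq(np.vstack(A),np.hstack(b),rcond=None);print(x,r,s,np.vstack(A)@x-np.hstack(b))
E
python3 k.py
```

```text
(np.float64(0.003625591498975925), (-1, 1, -1, 1, -1, 1, -1), np.float64(1.5707963267948966))
(np.float64(1.3950945233550083), (-1, -1, -1, 1, -1, 1, -1), np.float64(1.5707963267948966))
(np.float64(2.0998243463705433), (-1, -1, -1, -1, -1, -1, -1), np.float64(1.5707963267948966))
[0.2879 0.4462 0.4345 0.3532 0.0091] [0.0006] [3.0096 2.2692 0.6912 0.5463 0.1302] [-0.0165  0.0042  0.0038 -0.0112  0.0085  0.0015 -0.0005  0.0076 -0.0053]
```

```bash
cat > ik.py <<'E'
from k import *
from scipy.optimize import least_squares
SG=(-1,1,-1,1,-1,1,-1);LO=np.array([-2.7,-.3,-1.27,.12,-1.44,.2,-3.05]);HI=np.array([2.7,1.91,1.3,2.57,4.58,2.03,3.05])
d=[.2879,.4462,.4345,.3532,.0091]
def fk(q):
    L,R=chain(q,SG,np.pi/2);return d[0]*np.array([0,0,1])+d[1]*L[1][:,2]+d[2]*L[3][:,2]+d[3]*L[6][:,2]+d[4]*L[5][:,0],R
def ik(P,R,seeds,w=.0):
    best=[]
    for s in seeds:
        f=lambda q:np.hstack([(fk(q)[0]-P)*5,Ro.from_matrix(R.T@fk(q)[1]).as_rotvec(),w*(q-s)])
        r=least_squares(f,np.clip(s,LO+.02,HI-.02),bounds=(LO+.01,HI-.01),max_nfev=80)
        best.append((r.cost,r.x))
    best.sort(key=lambda b:b[0]);return best
def placeR(th,flip):
    z=np.array([0,-np.cos(th),-np.sin(th)]);x=np.array([0,-np.sin(th),np.cos(th)])*(1 if not flip else -1);return np.stack([x,np.cross(z,x),z],1)
E
cat > f.py <<'E'
from ik import *
rng=np.random.default_rng(0)
q0=np.array(observe()['joints'])
seeds=[q0]+[np.array([rng.uniform(-1.5,.6),rng.uniform(0,1.3),rng.uniform(-1,1),rng.uniform(.6,2.4),rng.uniform(-1.4,4.5),rng.uniform(.2,2),rng.uniform(-3,3)]) for _ in range(14)]
f180=np.diag([-1.,-1,1])
for th in (50,60):
  for al in (20,35,45,55):
    for fl in (0,1):   # fl=1: y=-tang (present), fl=0: y=+tang
      R=pickR(np.radians(al),np.radians(th));R=R if fl else R@f180
      b=ik(np.array([.603,.345,.044]),R,seeds)
      print('pick',th,al,fl,[ (round(c,5),x.round(2).tolist()) for c,x in b[:2]])
for th in (50,60):
    for fl in (0,1):
      b=ik(np.array([.514,.134,.05]),placeR(np.radians(th),fl),seeds)
      print('place',th,fl,[ (round(c,5),x.round(2).tolist()) for c,x in b[:3]])
E
timeout 500 python3 f.py
```

```text
pick 50 20 0 [(np.float64(0.0), [-0.73, 0.59, 0.11, 2.13, 2.72, 0.45, -1.43]), (np.float64(0.0), [-1.49, 0.99, 1.11, 2.13, 3.8, 0.57, -2.99])]
pick 50 20 1 [(np.float64(0.0), [-0.67, 0.59, 0.05, 2.13, 2.68, 0.47, 1.78]), (np.float64(0.0), [-0.11, 0.69, -0.63, 2.12, 2.38, 0.68, 2.35])]
pick 50 35 0 [(np.float64(0.0), [0.41, 1.0, -1.13, 2.14, 2.45, 0.68, -0.2]), (np.float64(0.0), [0.12, 0.71, -0.7, 2.14, 2.79, 0.48, -0.83])]
pick 50 35 1 [(np.float64(0.0), [-0.05, 0.64, -0.48, 2.15, 3.0, 0.45, 2.02]), (np.float64(0.0), [-0.08, 0.63, -0.45, 2.15, 3.03, 0.45, 1.97])]
pick 50 45 0 [(np.float64(0.0), [-0.0, 0.64, -0.41, 2.11, 3.62, 0.38, -1.54]), (np.float64(0.0), [-1.26, 1.1, 1.2, 2.09, 4.0, 1.16, -2.78])]
pick 50 45 1 [(np.float64(0.0), [0.54, 1.08, -1.19, 2.1, 2.39, 0.5, -3.04]), (np.float64(0.0), [0.55, 1.1, -1.21, 2.1, 2.37, 0.52, -3.0])]
pick 50 55 0 [(np.float64(0.0), [-1.12, 1.09, 1.16, 2.02, 4.11, 1.29, -2.65]), (np.float64(0.0), [0.33, 0.77, -0.73, 2.04, 3.94, 0.21, -1.52])]
pick 50 55 1 [(np.float64(0.0), [-0.34, 0.63, 0.1, 2.03, 4.3, 0.62, 0.94]), (np.float64(0.0), [0.21, 0.71,
[... 1286 characters left out ...]
77, 1.44, 2.11]), (np.float64(0.0), [-0.51, 0.78, -0.16, 1.53, 0.67, 1.38, 2.18])]
place 50 1 [(np.float64(0.0), [-0.79, 0.79, 0.25, 1.53, 0.41, 1.27, -0.78]), (np.float64(0.0), [-0.94, 0.83, 0.49, 1.52, 0.25, 1.23, -0.65]), (np.float64(0.0), [-0.56, 0.78, -0.09, 1.53, 0.62, 1.36, -0.93])]
place 60 0 [(np.float64(0.0), [-0.29, 0.71, -0.37, 1.61, 0.69, 1.29, 2.19]), (np.float64(0.0), [-0.84, 0.72, 0.42, 1.6, 0.21, 1.13, 2.55]), (np.float64(0.0), [-0.36, 0.69, -0.27, 1.61, 0.63, 1.26, 2.23])]
place 60 1 [(np.float64(0.0), [-0.36, 0.69, -0.27, 1.61, 0.63, 1.26, -0.91]), (np.float64(0.0), [0.15, 1.03, -1.13, 1.61, 1.17, 1.67, -1.24]), (np.float64(0.0), [-0.7, 0.69, 0.22, 1.6, 0.34, 1.15, -0.7])]
```

The arm reaches this approach only with the forearm roll turned half round (j5 near π), so I use the half-turn version of the grasp. First I turn the tool about its own z.

Request:
{"fn": "servo_tool", "kwargs": {"rows": [{"hand": 1, "delta_pos": [0, 0, 0], "angular": [0, 0, -1]}, {"hand": 1, "delta_pos": [0, 0, 0], "angular": [0, 0, -1]}, {"hand": 1, "delta_pos": [0, 0, 0], "angular": [0, 0, -1]}, {"hand": 1, "delta_pos": [0, 0, 0], "angular": [0, 0, -1]}, {"hand": 1, "delta_pos": [0, 0, 0], "angular": [0, 0, -1]}, {"hand": 1, "delta_pos": [0, 0, 0], "angular": [0, 0, -1]}, {"hand": 1, "delta_pos": [0, 0, 0], "angular": [0, 0, -1]}, {"hand": 1, "delta_pos": [0, 0, 0], "angular": [0, 0, -1]}, {"hand": 1, "delta_pos": [0, 0, 0], "angular": [0, 0, -1]}, {"hand": 1, "delta_pos": [0, 0, 0], "angular": [0, 0, -1]}, {"hand": 1, "delta_pos": [0, 0, 0], "angular": [0, 0, -1]}, {"hand": 1, "delta_pos": [0, 0, 0], "angular": [0, 0, -1]}]}}

```text
time: 6.4
ee_pos: [0.5358, 0.2948, 0.2519]
tcp_rot: [[-0.313, 0.654, 0.689], [0.948, 0.17, 0.269], [0.059, 0.737, -0.673]]
contact_force: [0.3, -0.2, 0.2]
opening: 0.0854
finger_force: 0.0
```

```bash
python3 -c "
from h import *
import json
D=[json.loads(l) for l in open('log.txt')] if 0 else []
o=st();open('log.txt','a').write(json.dumps([list(map(float,o['joints'])),list(map(float,o['ee_pos'])),np.array(o['tcp_rot']).tolist()])+'\n')"
```

```text
t 6.4 pos [0.5358 0.2948 0.2519] open 0.0854 F [ 0.2682 -0.2     0.1958] ff 0.0
q [-1.1614  0.0145  0.5281  2.1617  0.8923  0.241  -1.1404]
```

Request:
{"fn": "servo_tool", "kwargs": {"rows": [{"hand": 1, "delta_pos": [0, 0, 0], "angular": [0, 0, -1]}, {"hand": 1, "delta_pos": [0, 0, 0], "angular": [0, 0, -1]}, {"hand": 1, "delta_pos": [0, 0, 0], "angular": [0, 0, -1]}, {"hand": 1, "delta_pos": [0, 0, 0], "angular": [0, 0, -1]}, {"hand": 1, "delta_pos": [0, 0, 0], "angular": [0, 0, -1]}, {"hand": 1, "delta_pos": [0, 0, 0], "angular": [0, 0, -1]}, {"hand": 1, "delta_pos": [0, 0, 0], "angular": [0, 0, -1]}, {"hand": 1, "delta_pos": [0, 0, 0], "angular": [0, 0, -1]}, {"hand": 1, "delta_pos": [0, 0, 0], "angular": [0, 0, -1]}, {"hand": 1, "delta_pos": [0, 0, 0], "angular": [0, 0, -1]}, {"hand": 1, "delta_pos": [0, 0, 0], "angular": [0, 0, -1]}, {"hand": 1, "delta_pos": [0, 0, 0], "angular": [0, 0, -1]}]}}

```text
time: 7.6
ee_pos: [0.5358, 0.2948, 0.2519]
tcp_rot: [[-0.689, -0.225, 0.689], [-0.045, 0.962, 0.269], [-0.723, 0.154, -0.673]]
contact_force: [0.5, 0.4, -0.8]
opening: 0.0856
finger_force: 0.0
```

```bash
python3 -c "
from h import *
import json
o=st();open('log.txt','a').write(json.dumps([list(map(float,o['joints'])),list(map(float,o['ee_pos'])),np.array(o['tcp_rot']).tolist()])+'\n')
print(np.array(o['tcp_rot']))"
```

```text
t 7.6 pos [0.5358 0.2948 0.2519] open 0.0856 F [ 0.5073  0.3812 -0.7931] ff 0.0
q [-1.1271  0.0152  0.493   2.1607  0.8936  0.2415  0.298 ]
[[-0.6889 -0.2253  0.6889]
 [-0.0454  0.962   0.2693]
 [-0.7234  0.1543 -0.673 ]]
```

```bash
cat > fit.py <<'E'
from k import *
import json
DD=D[:2]+[([-1.1961,.0127,.5626,2.1653,.9002,.2395,-2.5927],[.535,.2947,.2513],None)]+[json.loads(l) for l in open('log.txt')]
SG=(-1,1,-1,1,-1,1,-1)
def basis(q):
    L,_=chain(q,SG,np.pi/2)
    return np.stack([[0,0,1],L[1][:,2],L[3][:,2],L[6][:,2], L[0][:,0],L[0][:,1],L[2][:,0],L[3][:,0],L[2][:,1],L[5][:,0],[1,0,0],[0,1,0]],1)
A=np.vstack([basis(q) for q,p,R in DD]);b=np.hstack([p for q,p,R in DD])
reg=np.diag([1e-4]*4+[3e-2]*8)
x=np.linalg.lstsq(np.vstack([A,reg]),np.hstack([b,np.zeros(12)]),rcond=None)[0]
if __name__=='__main__':print(x,'\n',(A@x-b).reshape(-1,3))
E
python3 fit.py
```

```text
[ 0.2514  0.4679  0.4147  0.346   0.0005 -0.0116  0.004  -0.0012 -0.004
  0.0005  0.0016 -0.0002] 
 [[-0.      0.      0.    ]
 [ 0.      0.     -0.    ]
 [-0.     -0.0001  0.    ]
 [-0.      0.     -0.    ]
 [ 0.0001  0.0001 -0.    ]]
```

```bash
cat >> ik.py <<'E'
import fit
def fk(q): return fit.basis(q)@fit.x, chain(q,SG,np.pi/2)[1]
def rows(poses):
    out=[]
    for (p,R),(p2,R2) in zip(poses[:-1],poses[1:]):
        out.append((np.round(R.T@(p2-p)/.02,2).tolist(),np.round(Ro.from_matrix(R.T@R2).as_rotvec()/.12,2).tolist()))
    return out
E
cat > g.py <<'E'
from ik import *
o=observe();q0=np.array(o['joints']);print('fk err',fk(q0)[0]-np.array(o['ee_pos']))
R=pickR(np.radians(25),np.radians(60))@np.diag([-1.,-1,1])
b=ik(np.array([.526,.3085,.093]),R,[np.array([-.95,.5,.3,2.3,2.7,.6,-1.4]),np.array([-.8,.5,.1,2.3,2.9,.6,-1.5])],w=.02)
for c,x in b:print(round(c,5),x.round(2),fk(x)[0],np.degrees(np.arccos(-fk(x)[1][2,2])))
q1=b[0][1];q1=ik(np.array([.526,.3085,.093]),R,[q1])[0][1]
N=24;poses=[fk(q0+(q1-q0)*k/N) for k in range(N+1)]
for p,Rr in poses[::4]:print(p,Rr[:,2])
for r in rows(poses):print(*r)
E
python3 g.py
```

```text
fk err [ 0.0001  0.0001 -0.    ]
1e-05 [-0.77  0.46  0.11  2.45  2.89  0.81 -1.56] [0.526  0.3085 0.093 ] 59.988032876510005
4e-05 [-0.84  0.47  0.19  2.45  2.92  0.8  -1.61] [0.526  0.3085 0.093 ] 59.98656301934694
[0.5358 0.2949 0.2519] [ 0.6889  0.2693 -0.673 ]
[0.5411 0.2469 0.2051] [ 0.7119  0.1104 -0.6936]
[0.5528 0.211  0.1794] [ 0.7569  0.0002 -0.6535]
[0.566  0.1986 0.165 ] [ 0.8114 -0.0293 -0.5838]
[0.5726 0.214  0.1503] [ 0.8532  0.0328 -0.5206]
[0.5625 0.2539 0.1268] [ 0.8538  0.1744 -0.4906]
[0.526  0.3085 0.093 ] [ 0.7849  0.366  -0.5   ]
[0.51, -0.7, 0.33] [0.36, 0.07, -0.13]
[0.45, -0.68, 0.32] [0.35, 0.04, -0.13]
[0.38, -0.64, 0.32] [0.33, 0.01, -0.13]
[0.32, -0.6, 0.32] [0.31, -0.02, -0.13]
[0.27, -0.55, 0.31] [0.29, -0.05, -0.13]
[0.21, -0.49, 0.3] [0.26, -0.08, -0.13]
[0.17, -0.42, 0.29] [0.23, -0.11, -0.13]
[0.13, -0.35, 0.28] [0.2, -0.13, -0.12]
[0.09, -0.27, 0.27] [0.16, -0.15, -0.12]
[0.07, -0.19, 0.25] [0.12, -0.17, -0.12]
[0.05, -0.1, 0.24] [0.08, -0.18, -0.11]
[0.04, -0.01, 0.22] [0.03, -0.19, -0.1]
[0.04, 0.08, 0.2] [-0.02, -0.19, -0.09]
[0.04, 0.17, 0.18] [-0.06, -0.19, -0.08]
[0.06, 0.26, 0.16] [-0.11, -0.19, -0.07]
[0.08, 0.35, 0.14] [-0.16, -0.18, -0.05]
[0.11, 0.44, 0.12] [-0.21, -0.16, -0.04]
[0.15, 0.52, 0.09] [-0.25, -0.14, -0.02]
[0.2, 0.6, 0.07] [-0.3, -0.12, 0.01]
[0.25, 0.68, 0.05] [-0.34, -0.09, 0.03]
[0.3, 0.75, 0.03] [-0.38, -0.07, 0.05]
[0.37, 0.81, 0.01] [-0.41, -0.03, 0.08]
[0.43, 0.87, -0.01] [-0.44, 0.0, 0.11]
[0.5, 0.91, -0.03] [-0.47, 0.04, 0.14]
```

```bash
cat > g.py <<'E'
from ik import *
o=observe();q0=np.array(o['joints']);P0=np.array(o['ee_pos'])
R=pickR(np.radians(25),np.radians(60))@np.diag([-1.,-1,1])
q1=ik(np.array([.526,.3085,.093]),R,[np.array([-.9,.5,.3,2.3,2.7,.6,-1.4])])[0][1]
N=16;P1=np.array([.50,.30,.24]);poses=[]
for k in range(N+1): poses.append((P0+(P1-P0)*k/N,fk(q0+(q1-q0)*k/N)[1]))
q=q0
def follow(poses,q):
    for i,(p,Rr) in enumerate(poses):
        c,q=ik(p,Rr,[q],w=.003)[0]
        if i%4==0:print(i,round(c,6),q.round(2),'z',Rr[:,2])
    return q
q=follow(poses,q)
P2=np.array([.526,.3085,.093]);down=[(P1+(P2-P1)*k/8,R) for k in range(9)];q=follow(down,q)
for r in rows(poses):print(*r)
print('down total',R.T@(P2-P1)/.02)
E
python3 g.py
```

```text
0 0.0 [-1.13  0.01  0.49  2.16  0.89  0.24  0.3 ] z [ 0.6889  0.2693 -0.673 ]
4 0.0 [-1.25  0.09  0.43  2.09  1.06  0.58  0.08] z [ 0.7363  0.0439 -0.6753]
8 0.0 [-1.34  0.15  0.41  2.15  1.33  0.72 -0.2 ] z [ 0.8198 -0.0311 -0.5718]
12 0.0 [-1.34  0.11  0.41  2.3   1.72  0.67 -0.52] z [ 0.8688  0.0974 -0.4856]
16 1e-06 [-1.21 -0.01  0.5   2.41  2.46  0.38 -1.05] z [ 0.7849  0.366  -0.5   ]
0 0.0 [-1.21 -0.01  0.5   2.41  2.46  0.38 -1.05] z [ 0.7849  0.366  -0.5   ]
4 0.0 [-1.06  0.23  0.41  2.45  2.87  0.57 -1.53] z [ 0.7849  0.366  -0.5   ]
8 0.0 [-0.96  0.48  0.33  2.45  2.97  0.79 -1.7 ] z [ 0.7849  0.366  -0.5   ]
[0.1, 0.04, -0.05] [0.54, 0.09, -0.17]
[0.1, 0.03, -0.05] [0.51, 0.01, -0.18]
[0.1, 0.03, -0.05] [0.47, -0.06, -0.18]
[0.1, 0.03, -0.05] [0.41, -0.13, -0.18]
[0.1, 0.03, -0.06] [0.34, -0.19, -0.18]
[0.1, 0.03, -0.06] [0.25, -0.24, -0.17]
[0.1, 0.03, -0.06] [0.16, -0.27, -0.16]
[0.09, 0.03, -0.07] [0.06, -0.29, -0.15]
[0.09, 0.03, -0.07] [-0.05, -0.3, -0.13]
[0.09, 0.04, -0.07] [-0.16, -0.29, -0.11]
[0.08, 0.04, -0.08] [-0.27, -0.26, -0.08]
[0.08, 0.04, -0.08] [-0.37, -0.21, -0.04]
[0.08, 0.04, -0.08] [-0.47, -0.15, 0.0]
[0.08, 0.05, -0.08] [-0.56, -0.08, 0.05]
[0.08, 0.05, -0.07] [-0.63, 0.01, 0.11]
[0.08, 0.06, -0.07] [-0.69, 0.11, 0.17]
down total [ 5.6864 -0.1642  4.8509]
```

Request:
{"fn": "servo_tool", "kwargs": {"rows": [{"hand": 1, "delta_pos": [0.1, 0.03, -0.05], "angular": [0.54, 0.09, -0.17]}, {"hand": 1, "delta_pos": [0.1, 0.03, -0.05], "angular": [0.51, 0, -0.18]}, {"hand": 1, "delta_pos": [0.1, 0.03, -0.05], "angular": [0.47, -0.06, -0.18]}, {"hand": 1, "delta_pos": [0.1, 0.03, -0.05], "angular": [0.41, -0.13, -0.18]}, {"hand": 1, "delta_pos": [0.1, 0.03, -0.06], "angular": [0.34, -0.19, -0.18]}, {"hand": 1, "delta_pos": [0.1, 0.03, -0.06], "angular": [0.25, -0.24, -0.17]}, {"hand": 1, "delta_pos": [0.1, 0.03, -0.06], "angular": [0.16, -0.27, -0.16]}, {"hand": 1, "delta_pos": [0.1, 0.03, -0.07], "angular": [0.06, -0.29, -0.15]}]}}

```text
time: 8.4
ee_pos: [0.5178, 0.2981, 0.2461]
tcp_rot: [[-0.565, -0.093, 0.82], [-0.206, 0.978, -0.031], [-0.799, -0.186, -0.572]]
contact_force: [1.0, 0.1, -0.8]
opening: 0.0855
finger_force: 0.0
```

Request:
{"fn": "servo_tool", "kwargs": {"rows": [{"hand": 1, "delta_pos": [0.1, 0.03, -0.07], "angular": [-0.05, -0.3, -0.13]}, {"hand": 1, "delta_pos": [0.1, 0.04, -0.07], "angular": [-0.16, -0.29, -0.11]}, {"hand": 1, "delta_pos": [0.08, 0.04, -0.08], "angular": [-0.27, -0.26, -0.08]}, {"hand": 1, "delta_pos": [0.08, 0.04, -0.08], "angular": [-0.37, -0.21, -0.04]}, {"hand": 1, "delta_pos": [0.08, 0.04, -0.08], "angular": [-0.47, -0.15, 0]}, {"hand": 1, "delta_pos": [0.08, 0.05, -0.08], "angular": [-0.56, -0.08, 0.05]}, {"hand": 1, "delta_pos": [0.08, 0.05, -0.07], "angular": [-0.63, 0, 0.11]}, {"hand": 1, "delta_pos": [0.08, 0.06, -0.07], "angular": [-0.69, 0.11, 0.17]}]}}

```text
time: 9.2
ee_pos: [0.4995, 0.3002, 0.2396]
tcp_rot: [[-0.451, -0.415, 0.79], [-0.21, 0.91, 0.358], [-0.867, -0.004, -0.498]]
contact_force: [0.1, 1.6, 0.4]
opening: 0.0856
finger_force: 0.0
```

```bash
cat > p.py <<'E'
from ik import *
import sys
st();R=pickR(np.radians(25),np.radians(60))@np.diag([-1.,-1,1])
plan([.526,.3085,.093],R)
E
python3 p.py
```

```text
t 9.2 pos [0.4995 0.3002 0.2396] open 0.0856 F [0.0777 1.6149 0.3672] ff 0.0
q [-1.2006 -0.0053  0.4842  2.4126  2.4207  0.3882 -1.0288]
world shift [ 0.0265  0.0083 -0.1466] units now-axes [ 5.6703 -0.1401  4.8431]
turn units [-0.0772  0.0223 -0.0035] shift in target axes [ 5.6574 -0.1827  4.8568]
```

Request:
{"fn": "servo_tool", "kwargs": {"rows": [{"hand": 1, "delta_pos": [0.71, -0.02, 0.61], "angular": [-0.08, 0.02, 0]}, {"hand": 1, "delta_pos": [0.71, -0.02, 0.61], "angular": [0, 0, 0]}, {"hand": 1, "delta_pos": [0.71, -0.02, 0.61], "angular": [0, 0, 0]}, {"hand": 1, "delta_pos": [0.71, -0.02, 0.61], "angular": [0, 0, 0]}, {"hand": 1, "delta_pos": [0.71, -0.02, 0.61], "angular": [0, 0, 0]}, {"hand": 1, "delta_pos": [0.71, -0.02, 0.61], "angular": [0, 0, 0]}, {"hand": 1, "delta_pos": [0.71, -0.02, 0.61], "angular": [0, 0, 0]}, {"hand": 1, "delta_pos": [0.71, -0.02, 0.61], "angular": [0, 0, 0]}]}}

```text
time: 10.0
ee_pos: [0.5278, 0.3093, 0.0927]
tcp_rot: [[-0.451, -0.42, 0.787], [-0.21, 0.907, 0.364], [-0.867, -0.001, -0.498]]
contact_force: [0.3, -0.0, 0.4]
opening: 0.0852
finger_force: 0.0
```

```bash
cat >> p.py <<'E'
plan([.6047,.3452,.043],R)
E
python3 p.py; python3 -c "
from h import *
s=snap('side');save(s,'s2full.png');a=s['frame'][170:370,230:490];cv2.imwrite('pics/s2.png',cv2.resize(a,None,fx=3,fy=3)[:,:,::-1])"
```

```text
t 10.0 pos [0.5278 0.3093 0.0927] open 0.0852 F [ 0.3448 -0.0363  0.3551] ff 0.0
q [-0.996   0.4938  0.3735  2.4467  2.9875  0.7906 -1.7276]
world shift [-0.0018 -0.0008  0.0003] units now-axes [ 0.0357  0.0033 -0.0939]
turn units [-0.0222  0.0212 -0.0033] shift in target axes [ 0.0359  0.0036 -0.0938]
world shift [ 0.0769  0.0359 -0.0497] units now-axes [0.0426 0.0167 4.9163]
turn units [-0.0222  0.0212 -0.0033] shift in target axes [0.0301 0.0036 4.9164]
```

View pics/s2.png

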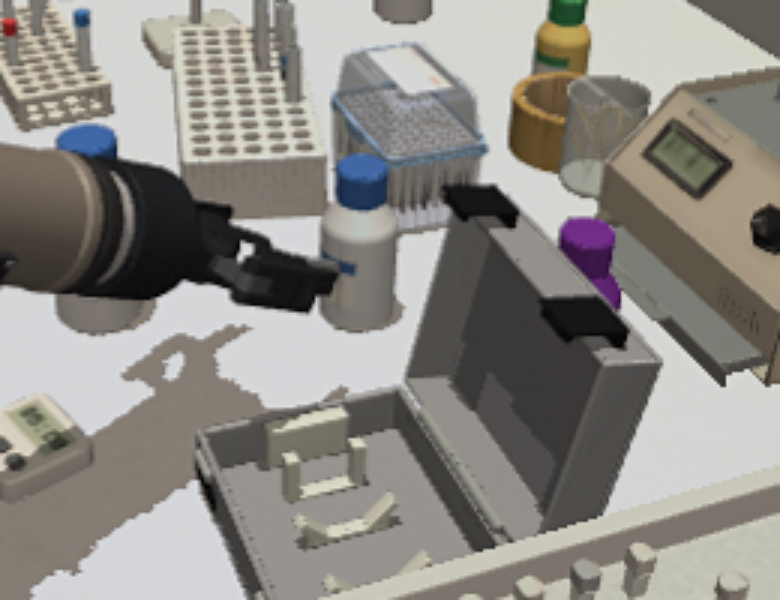

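The gripper (right tip at about (330,280) in the crop) points at the small bottle's body, and the case and larger bottle are clear. Advance and grip.

Request:
{"fn": "servo_tool", "kwargs": {"rows": [{"hand": 1, "delta_pos": [0, 0, 0.7], "angular": [0, 0, 0]}, {"hand": 1, "delta_pos": [0, 0, 0.7], "angular": [0, 0, 0]}, {"hand": 1, "delta_pos": [0, 0, 0.7], "angular": [0, 0, 0]}, {"hand": 1, "delta_pos": [0, 0, 0.7], "angular": [0, 0, 0]}, {"hand": 1, "delta_pos": [0, 0, 0.7], "angular": [0, 0, 0]}, {"hand": 1, "delta_pos": [0, 0, 0.7], "angular": [0, 0, 0]}, {"hand": 1, "delta_pos": [0, 0, 0.7], "angular": [0, 0, 0]}, {"hand": 1, "delta_pos": [0, 0, 0], "angular": [0, 0, 0]}]}}

```text
time: 10.85
ee_pos: [0.6064, 0.3457, 0.0453]
tcp_rot: [[-0.449, -0.42, 0.788], [-0.209, 0.907, 0.364], [-0.868, -0.001, -0.496]]
contact_force: [0.0, -0.0, 0.3]
opening: 0.085
finger_force: 0.0
```

Request:
{"fn": "servo_tool", "kwargs": {"newtons": 35, "rows": [{"hand": 0.3, "delta_pos": [0, 0, 0], "angular": [0, 0, 0]}, {"hand": 0.3, "delta_pos": [0, 0, 0], "angular": [0, 0, 0]}, {"hand": 0.3, "delta_pos": [0, 0, 0], "angular": [0, 0, 0]}, {"hand": 0.1, "delta_pos": [0, 0, 0], "angular": [0, 0, 0]}, {"hand": 0, "delta_pos": [0, 0, 0], "angular": [0, 0, 0]}, {"hand": 0, "delta_pos": [0, 0, 0], "angular": [0, 0, 0]}, {"hand": 0, "delta_pos": [0, 0, 0], "angular": [0, 0, 0]}]}}

```text
time: 11.55
ee_pos: [0.6051, 0.3452, 0.0458]
tcp_rot: [[-0.45, -0.421, 0.788], [-0.209, 0.907, 0.365], [-0.868, -0.001, -0.496]]
contact_force: [-2.8, -1.1, 3.9]
opening: 0.0521
finger_force: 36.4
```

Gripped: opening 52 mm, matching the small bottle's body. Now plan the lift, reorientation and placement.

```bash
cat > pl.py <<'E'
from ik import *
CX,CY,YAW=.514,.149,-.022
Rc=Ro.from_rotvec([0,0,YAW]).as_matrix()
def place(Rp,P,foot,al=np.radians(25),h=.036):
    e=np.array([np.cos(al),np.sin(al),0]);t=np.array([-np.sin(al),np.cos(al),0])
    B=np.stack([e,t,[0,0,1.]],1);Q=np.stack([-Rc[:,2],-Rc[:,0],Rc[:,1]],1)@B.T
    ft=np.array([CX,CY,0])+Rc@np.array([0,-.059,h]); return ft+Q@(P-foot),Q@Rp
E
cat > g2.py <<'E'
from pl import *
o=st();P=np.array(o['ee_pos']);Rp=np.array(o['tcp_rot']);q=np.array(o['joints'])
Pt,Rt=place(Rp,P,np.array([.603,.3445,0]));print('place TCP',Pt,'R',Rt)
np.savez('pl.npz',Pt=Pt,Rt=Rt)
def follow(poses,q,n=3):
    for i,(p,Rr) in enumerate(poses):
        c,q=ik(p,Rr,[q],w=.003)[0]
        if i%n==0 or c>1e-4:print(i,round(c,6),q.round(2),p)
    return q
P1=np.array([.50,.30,.27]);lift=[(P+(P1-P)*k/9,Rp) for k in range(10)];print('lift units',Rp.T@(P1-P)/.02);q1=follow(lift,q)
P2=np.array([.50,.26,.28])
q2=ik(P2,Rt,[np.array([-.8,.4,.1,1.6,.5,1.2,2.3])])[0];print('mid',q2);q2=q2[1]
N=24;poses=[(P1+(P2-P1)*k/N,fk(q1+(q2-q1)*k/N)[1]) for k in range(N+1)];q3=follow(poses,q1)
P3=Pt+[0,0,.1]
tr=[(P2+(P3-P2)*k/6,Rt) for k in range(7)];q4=follow(tr,q3);follow([(P3+(Pt-P3)*k/5,Rt) for k in range(6)],q4)
for r in rows(poses):print(*r)
print(np.degrees(np.arccos([ (Rr@Rp.T)[2,2] for _,Rr in poses])).round(0))
E
python3 g2.py
```

```text
t 11.55 pos [0.6051 0.3452 0.0458] open 0.0521 F [-2.7999 -1.0829  3.9271] ff 36.3997882604599
q [-0.9094  0.6917  0.3439  2.2363  3.0455  0.7787 -1.7924]
place TCP [0.5139 0.1358 0.0338] R [[-0.0197 -0.9998 -0.0086]
 [-0.8682  0.0213 -0.4958]
 [ 0.4959 -0.0023 -0.8684]]
lift units [ -6.9004   0.1511 -10.5255]
0 0.0 [-0.91  0.69  0.34  2.23  3.04  0.78 -1.79] [0.6051 0.3452 0.0458]
3 0.0 [-0.98  0.46  0.4   2.33  3.01  0.64 -1.71] [0.5701 0.3301 0.1205]
6 0.0 [-1.12  0.2   0.49  2.38  2.85  0.46 -1.49] [0.535  0.3151 0.1953]
9 1e-06 [-1.18 -0.08  0.45  2.38  2.19  0.34 -0.77] [0.5  0.3  0.27]
mid (np.float64(4.5471086372038854e-24), array([-0.8493,  0.5638,  0.1977,  1.1767,  0.2949,  1.7418,  2.4574]))
0 0.0 [-1.18 -0.08  0.45  2.38  2.19  0.34 -0.77] [0.5  0.3  0.27]
3 0.0 [-1.28  0.04  0.34  2.4   1.98  0.73 -0.59] [0.5    0.295  0.2712]
6 0.0 [-1.38  0.19  0.31  2.3   1.7   0.98 -0.33] [0.5    0.29   0.2725]
9 0.0 [-1.4   0.3   0.29  2.13  1.42  1.14  0.03] [0.5    0.285  0.2738]
12 0.0 [-1.35  0.37  0.27  1.94  1.16  1.25  0.46] [0.5   0.28  0.275]
15 0.0 [-1.25  0.42  0.24  1.7
[... 998 characters left out ...]
 0.01] [0.27, 0.55, -0.58]
[0.04, -0.07, 0.02] [0.16, 0.6, -0.6]
[0.05, -0.07, 0.02] [0.04, 0.62, -0.62]
[0.05, -0.06, 0.03] [-0.09, 0.63, -0.65]
[0.05, -0.06, 0.03] [-0.21, 0.61, -0.68]
[0.06, -0.06, 0.03] [-0.32, 0.58, -0.72]
[0.06, -0.05, 0.04] [-0.43, 0.52, -0.76]
[0.06, -0.05, 0.04] [-0.52, 0.45, -0.8]
[0.06, -0.04, 0.04] [-0.6, 0.36, -0.84]
[0.07, -0.04, 0.04] [-0.66, 0.26, -0.89]
[0.07, -0.04, 0.04] [-0.71, 0.16, -0.93]
[0.07, -0.03, 0.03] [-0.73, 0.04, -0.98]
[0.08, -0.03, 0.03] [-0.74, -0.07, -1.04]
[0.08, -0.02, 0.03] [-0.72, -0.17, -1.09]
[0.08, -0.01, 0.03] [-0.69, -0.28, -1.14]
[ 0.  6. 11. 16. 21. 26. 31. 35. 40. 44. 48. 53. 57. 62. 66. 71. 75. 79.
 83. 86. 89. 91. 92. 92. 90.]
```

Request:
{"fn": "servo_tool", "kwargs": {"rows": [{"hand": -0.2, "delta_pos": [-0.43, 0, -0.25], "angular": [0, 0, 0]}, {"hand": -0.2, "delta_pos": [-0.87, 0, -0.5], "angular": [0, 0, 0]}, {"hand": -0.2, "delta_pos": [-0.87, 0, -0.5], "angular": [0, 0, 0]}, {"hand": -0.2, "delta_pos": [-0.5, 0.02, -0.9], "angular": [0, 0, 0]}, {"hand": -0.2, "delta_pos": [-0.5, 0.02, -0.9], "angular": [0, 0, 0]}, {"hand": -0.2, "delta_pos": [-0.5, 0.02, -0.9], "angular": [0, 0, 0]}, {"hand": -0.2, "delta_pos": [-0.5, 0.02, -0.9], "angular": [0, 0, 0]}, {"hand": -0.2, "delta_pos": [-0.5, 0.02, -0.9], "angular": [0, 0, 0]}, {"hand": -0.2, "delta_pos": [-0.5, 0.02, -0.9], "angular": [0, 0, 0]}, {"hand": -0.2, "delta_pos": [-0.5, 0.02, -0.9], "angular": [0, 0, 0]}]}}

```text
time: 12.55
ee_pos: [0.5351, 0.3151, 0.2183]
tcp_rot: [[-0.453, -0.42, 0.786], [-0.21, 0.908, 0.363], [-0.866, -0.0, -0.5]]
contact_force: [0.3, -0.2, 0.8]
opening: 0.0519
finger_force: 36.7
```

```bash
python3 -c "
from h import *
st();plan([.5,.3,.27]);s=snap('side');save(s,'lift.png')"
```

```text
t 12.55 pos [0.5351 0.3151 0.2183] open 0.0519 F [ 0.2843 -0.222   0.8011] ff 36.66876643896103
q [-1.2032  0.1375  0.572   2.3555  2.7662  0.3827 -1.3868]
world shift [-0.0351 -0.0151  0.0517] units now-axes [-1.285   0.0503 -2.9468]
```

View pics/lift.png

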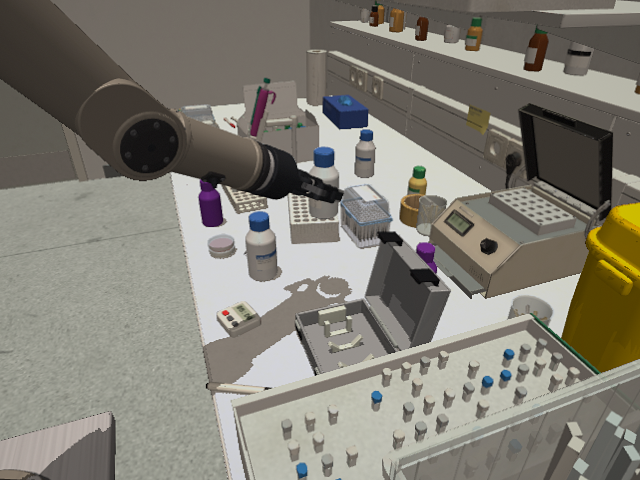

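The bottle is held upright in the air at (323,185), and the larger one still stands at (262,245). Next: finish the lift and start the reorientation.

Request:
{"fn": "servo_tool", "kwargs": {"rows": [{"hand": -0.2, "delta_pos": [-0.43, 0.02, -0.98], "angular": [0, 0, 0]}, {"hand": -0.2, "delta_pos": [-0.43, 0.02, -0.98], "angular": [0, 0, 0]}, {"hand": -0.2, "delta_pos": [-0.43, 0.02, -0.98], "angular": [0, 0, 0]}, {"hand": -0.2, "delta_pos": [0, -0.08, -0.04], "angular": [0.58, -0.37, -0.51]}, {"hand": -0.2, "delta_pos": [0, -0.08, -0.04], "angular": [0.62, -0.26, -0.51]}, {"hand": -0.2, "delta_pos": [0, -0.08, -0.03], "angular": [0.65, -0.14, -0.51]}, {"hand": -0.2, "delta_pos": [0, -0.08, -0.02], "angular": [0.65, -0.03, -0.51]}, {"hand": -0.2, "delta_pos": [0.02, -0.08, -0.02], "angular": [0.63, 0.09, -0.52]}, {"hand": -0.2, "delta_pos": [0.02, -0.08, 0], "angular": [0.59, 0.2, -0.52]}, {"hand": -0.2, "delta_pos": [0.03, -0.08, 0], "angular": [0.54, 0.31, -0.53]}, {"hand": -0.2, "delta_pos": [0.03, -0.08, 0], "angular": [0.46, 0.4, -0.55]}]}}

```text
time: 13.7
ee_pos: [0.5037, 0.2892, 0.2693]
tcp_rot: [[-0.362, -0.071, 0.929], [-0.615, 0.767, -0.181], [-0.7, -0.637, -0.322]]
contact_force: [1.2, 0.4, -1.5]
opening: 0.0516
finger_force: 37.1
```

Request:
{"fn": "servo_tool", "kwargs": {"rows": [{"hand": -0.2, "delta_pos": [0.04, -0.08, 0], "angular": [0.37, 0.49, -0.56]}, {"hand": -0.2, "delta_pos": [0.04, -0.07, 0], "angular": [0.27, 0.55, -0.58]}, {"hand": -0.2, "delta_pos": [0.04, -0.07, 0.02], "angular": [0.16, 0.6, -0.6]}, {"hand": -0.2, "delta_pos": [0.05, -0.07, 0.02], "angular": [0.04, 0.62, -0.62]}, {"hand": -0.2, "delta_pos": [0.05, -0.06, 0.03], "angular": [-0.09, 0.63, -0.65]}, {"hand": -0.2, "delta_pos": [0.05, -0.06, 0.03], "angular": [-0.21, 0.61, -0.68]}, {"hand": -0.2, "delta_pos": [0.06, -0.06, 0.03], "angular": [-0.32, 0.58, -0.72]}, {"hand": -0.2, "delta_pos": [0.06, -0.05, 0.04], "angular": [-0.43, 0.52, -0.76]}, {"hand": -0.2, "delta_pos": [0.06, -0.05, 0.04], "angular": [-0.52, 0.45, -0.8]}, {"hand": -0.2, "delta_pos": [0.06, -0.04, 0.04], "angular": [-0.6, 0.36, -0.84]}]}}

```text
time: 14.7
ee_pos: [0.5037, 0.2729, 0.2739]
tcp_rot: [[-0.637, -0.626, 0.45], [-0.733, 0.311, -0.605], [0.238, -0.715, -0.657]]
contact_force: [0.1, -0.6, -1.1]
opening: 0.052
finger_force: 37.0
```

```bash
cat > g3.py <<'E'
from ik import *
z=np.load('pl.npz');st();plan(np.array([.5,.26,.28]),z['Rt'])
plan(z['Pt']+[0,0,.1],z['Rt'])
E
python3 g3.py
```

```text
t 14.7 pos [0.5037 0.2729 0.2739] open 0.052 F [ 0.1257 -0.5808 -1.0516] ff 37.042013704776764
q [-1.2272  0.4809  0.36    1.5345  0.6638  1.4401  1.4576]
world shift [-0.0037 -0.0129  0.0061] units now-axes [ 0.6629 -0.3052  0.1062]
turn units [-4.4477 -0.1376 -5.8782] shift in target axes [0.7157 0.1693 0.0552]
world shift [ 0.0103 -0.1371 -0.1401] units now-axes [3.0282 2.5543 8.9799]
turn units [-4.4477 -0.1376 -5.8782] shift in target axes [ 2.4697 -0.6435  9.4773]
```

Request:
{"fn": "servo_tool", "kwargs": {"rows": [{"hand": -0.2, "delta_pos": [0, 0, 0], "angular": [-0.556, -0.017, -0.735]}, {"hand": -0.2, "delta_pos": [0, 0, 0], "angular": [-0.556, -0.017, -0.735]}, {"hand": -0.2, "delta_pos": [0, 0, 0], "angular": [-0.556, -0.017, -0.735]}, {"hand": -0.2, "delta_pos": [0, 0, 0], "angular": [-0.556, -0.017, -0.735]}, {"hand": -0.2, "delta_pos": [0, 0, 0], "angular": [-0.556, -0.017, -0.735]}, {"hand": -0.2, "delta_pos": [0, 0, 0], "angular": [-0.556, -0.017, -0.735]}, {"hand": -0.2, "delta_pos": [0, 0, 0], "angular": [-0.556, -0.017, -0.735]}, {"hand": -0.2, "delta_pos": [0, 0, 0], "angular": [-0.556, -0.017, -0.735]}]}}

```text
time: 15.5
ee_pos: [0.5042, 0.2721, 0.2745]
tcp_rot: [[-0.021, -1.0, -0.007], [-0.869, 0.022, -0.495], [0.495, -0.004, -0.869]]
contact_force: [-0.3, 0.2, -0.8]
opening: 0.0517
finger_force: 37.1
```

Request:
{"fn": "servo_tool", "kwargs": {"rows": [{"hand": -0.2, "delta_pos": [0.25, -0.06, 0.95], "angular": [0, 0, 0]}, {"hand": -0.2, "delta_pos": [0.25, -0.06, 0.95], "angular": [0, 0, 0]}, {"hand": -0.2, "delta_pos": [0.25, -0.06, 0.95], "angular": [0, 0, 0]}, {"hand": -0.2, "delta_pos": [0.25, -0.06, 0.95], "angular": [0, 0, 0]}, {"hand": -0.2, "delta_pos": [0.25, -0.06, 0.95], "angular": [0, 0, 0]}, {"hand": -0.2, "delta_pos": [0.25, -0.06, 0.95], "angular": [0, 0, 0]}, {"hand": -0.2, "delta_pos": [0.25, -0.06, 0.95], "angular": [0, 0, 0]}, {"hand": -0.2, "delta_pos": [0.25, -0.06, 0.95], "angular": [0, 0, 0]}, {"hand": -0.2, "delta_pos": [0, 0, 0], "angular": [0, 0, 0]}]}}

```text
time: 16.4
ee_pos: [0.5108, 0.1584, 0.1607]
tcp_rot: [[-0.026, -1.0, -0.01], [-0.866, 0.027, -0.5], [0.5, -0.004, -0.866]]
contact_force: [-0.4, 0.2, -0.9]
opening: 0.0518
finger_force: 37.1
```

```bash
python3 g3.py; python3 -c "
from h import *
import pickle
for n in('side','top'):
    s=snap(n);pickle.dump(s,open(n+'1.pkl','wb'))
    if n=='side':a=s['frame'][200:400,240:500]
    else:b=s['frame'][180:320,350:500]
b=cv2.resize(b,(390,364),interpolation=2);a=cv2.resize(a,(390,300),interpolation=2)
c=np.zeros((364,780,3),np.uint8);c[:300,:390]=a;c[:,390:]=b
cv2.imwrite('pics/pre.png',c[:,:,::-1])"
```

```text
t 16.4 pos [0.5108 0.1584 0.1607] open 0.0518 F [-0.4089  0.2413 -0.9389] ff 37.08520174026489
q [-0.7527  0.5414  0.2226  1.5252  0.3275  1.3894  2.4592]
world shift [-0.0108  0.1016  0.1193] units now-axes [-1.4039  0.6532 -7.7   ]
turn units [ 0.0121 -0.0377 -0.0523] shift in target axes [-1.4428  0.6331 -7.6945]
world shift [ 0.0032 -0.0226 -0.0269] units now-axes [ 0.3023 -0.1841  1.7287]
turn units [ 0.0121 -0.0377 -0.0523] shift in target axes [ 0.3113 -0.1797  1.7276]
```

View pics/pre.png

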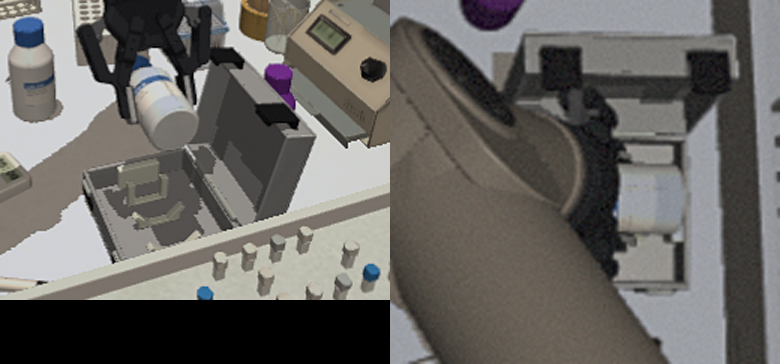

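The bottle lies level, cap to the left, over the case; in the crop its foot shows at (168,120) in the side half and its right end at (688,202) in the top half. I check the predicted foot point against both pictures.

```bash
python3 - <<'E'
from pl import *
import pickle
S=pickle.load(open('side1.pkl','rb'));T=pickle.load(open('top1.pkl','rb'))
o=observe();P=np.array(o['ee_pos']);R=np.array(o['tcp_rot'])
Rp=np.array([[-.45,-.421,.788],[-.209,.907,.365],[-.868,-.001,-.496]]);Pg=np.array([.6051,.3452,.0458])
f=Rp.T@(np.array([.603,.3445,0])-Pg);u=Rp.T@[0,0,1];np.savez('bot.npz',f=f,u=u)
foot=P+R@f;ax=R@u;print('foot',foot,'axis',ax)
cr=np.cross(ax,[0,0,1]);
g=lambda th:foot+.026*(np.cos(th)*cr+np.sin(th)*np.array([0,0,1]))
C=[g(t) for t in np.linspace(0,2*np.pi,24,endpoint=False)]
ps=proj(S,C);pt=proj(T,C)
print('side rim bbox',ps.min(0),ps.max(0),ps.mean(0));print('top bbox',pt.min(0),pt.max(0))
h=cv2.cvtColor(S['frame'],cv2.COLOR_RGB2HSV)
for c in (348,352,356): print('S col',c,h[255:310,c,2].tolist())
for r in (275,280,285): print('S row',r,h[r,325:385,2].tolist())
h=cv2.cvtColor(T['frame'],cv2.COLOR_RGB2HSV)
print('T row258',h[258,440:480,2].tolist())
for c in(452,458):print('T col',c,h[235:285,c,2].tolist())
E
```

```text
foot [0.5105 0.1164 0.1645] axis [0.0243 0.9994 0.0007]
side rim bbox [338.7614 267.209 ] [372.6812 297.3302] [355.8309 282.4029]
top bbox [454.7866 243.1342] [462.5772 270.3492]
S col 348 [208, 213, 211, 211, 211, 211, 212, 212, 212, 209, 202, 200, 199, 200, 201, 200, 197, 194, 192, 194, 190, 180, 186, 171, 132, 116, 116, 118, 119, 118, 118, 118, 117, 117, 118, 118, 117, 117, 116, 117, 116, 117, 116, 117, 106, 110, 99, 95, 85, 78, 77, 77, 78, 76, 76]
S col 352 [210, 210, 202, 199, 195, 199, 209, 212, 206, 201, 200, 202, 201, 201, 202, 201, 200, 200, 195, 193, 190, 138, 115, 116, 117, 117, 118, 119, 118, 117, 117, 118, 117, 117, 117, 118, 117, 116, 116, 117, 115, 116, 115, 115, 121, 75, 91, 88, 79, 76, 77, 78, 77, 76, 77]
S col 356 [181, 185, 199, 211, 211, 210, 210, 207, 187, 186, 195, 200, 201, 202, 202, 201, 200, 192, 199, 164, 124, 116, 117, 118, 116, 117, 117, 118, 118, 117, 117, 116, 116, 116, 116, 117, 115, 116, 117, 115, 117, 116, 114, 116, 112, 94, 89, 79, 77, 78, 76, 77, 76, 77, 76]
S row 275 [31, 59, 127, 142, 143, 91, 78, 111, 123, 143, 157, 153, 156, 162, 169, 176, 180, 
[... 812 characters left out ...]
5, 169, 161, 167, 166, 167, 165, 165, 166, 165, 158, 154, 148, 148, 153, 151, 150, 154, 154, 155, 148, 137, 130, 138, 169, 164, 169, 166, 162, 165, 161, 166, 167, 167, 134, 89, 69, 58]
T col 452 [73, 147, 149, 144, 146, 147, 146, 145, 99, 121, 137, 146, 143, 151, 152, 155, 158, 143, 152, 162, 163, 160, 163, 158, 161, 156, 155, 156, 151, 145, 144, 139, 126, 113, 104, 126, 153, 150, 149, 149, 148, 143, 147, 150, 148, 149, 150, 146, 148, 149]
T col 458 [48, 129, 136, 135, 131, 137, 129, 96, 86, 122, 134, 145, 147, 150, 150, 154, 153, 153, 155, 151, 158, 154, 155, 150, 156, 155, 153, 155, 151, 148, 142, 143, 129, 116, 104, 113, 114, 102, 97, 141, 137, 131, 135, 131, 136, 135, 134, 135, 133, 136]
```

Prediction and pictures agree within about 2 px; the foot lies about 2 mm further right than predicted, so I shift the target by 1 mm net. Descend to 20 mm above the seat.

Request:
{"fn": "servo_tool", "kwargs": {"rows": [{"hand": -0.2, "delta_pos": [-0.22, -0.024, 0.65], "angular": [0, 0, -0.05]}, {"hand": -0.2, "delta_pos": [-0.22, -0.024, 0.65], "angular": [0, 0, 0]}, {"hand": -0.2, "delta_pos": [-0.22, -0.024, 0.65], "angular": [0, 0, 0]}, {"hand": -0.2, "delta_pos": [-0.22, -0.024, 0.65], "angular": [0, 0, 0]}, {"hand": -0.2, "delta_pos": [-0.22, -0.024, 0.65], "angular": [0, 0, 0]}, {"hand": -0.2, "delta_pos": [-0.22, -0.024, 0.65], "angular": [0, 0, 0]}, {"hand": -0.2, "delta_pos": [-0.22, -0.024, 0.65], "angular": [0, 0, 0]}, {"hand": -0.2, "delta_pos": [-0.22, -0.024, 0.65], "angular": [0, 0, 0]}, {"hand": -0.2, "delta_pos": [0, 0, 0], "angular": [0, 0, 0]}]}}

```text
time: 17.4
ee_pos: [0.5144, 0.14, 0.0527]
tcp_rot: [[-0.016, -1.0, -0.008], [-0.867, 0.018, -0.498], [0.498, -0.001, -0.867]]
contact_force: [-0.4, -0.6, -1.2]
opening: 0.0519
finger_force: 37.1
```

```bash
cat > g4.py <<'E'
from pl import *
z=np.load('pl.npz');b=np.load('bot.npz');o=st();P=np.array(o['ee_pos']);R=np.array(o['tcp_rot'])
print('foot',P+R@b['f'],'axis',R@b['u']);plan(z['Pt']+[.0005,.001,0],z['Rt'])
E
python3 g4.py; python3 -c "
from h import *
s=snap('side');a=s['frame'][220:380,270:480];cv2.imwrite('pics/pre2.png',cv2.resize(a,None,fx=3,fy=3,interpolation=2)[:,:,::-1])"
```

```text
t 17.4 pos [0.5144 0.14   0.0527] open 0.0519 F [-0.411  -0.6377 -1.1669] ff 37.086497247219086
q [-0.7236  0.6578  0.2195  1.635   0.3339  1.1648  2.4133]
foot [0.5133 0.0943 0.0549] axis [ 0.0189  0.9995 -0.0017]
world shift [ 0.     -0.0033 -0.0189] units now-axes [-0.3277 -0.0021  0.8998]
turn units [-0.0046 -0.017   0.0305] shift in target axes [-0.3259 -0.0014  0.9004]
```

View pics/pre2.png

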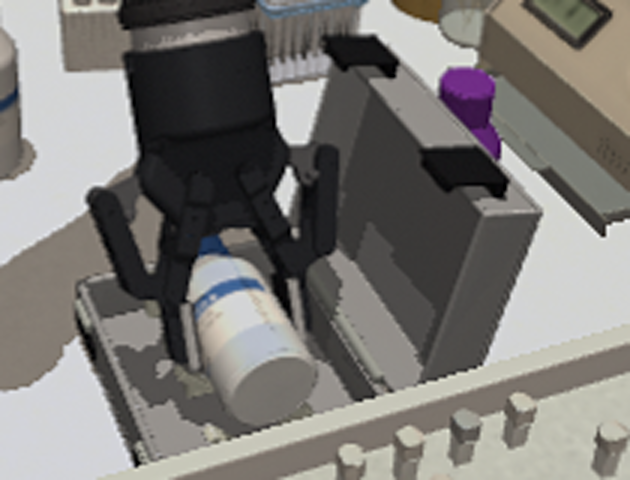

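The bottle is level and centred between the side walls, foot at about (270,390) in the crop; fingers clear the walls. Lower slowly.

Request:
{"fn": "servo_tool", "kwargs": {"rows": [{"hand": -0.2, "delta_pos": [-0.07, 0, 0.18], "angular": [0, 0, 0]}, {"hand": -0.2, "delta_pos": [-0.07, 0, 0.18], "angular": [0, 0, 0]}, {"hand": -0.2, "delta_pos": [-0.07, 0, 0.18], "angular": [0, 0, 0]}, {"hand": -0.2, "delta_pos": [-0.07, 0, 0.18], "angular": [0, 0, 0]}, {"hand": -0.2, "delta_pos": [0, 0, 0], "angular": [0, 0, 0]}, {"hand": -0.2, "delta_pos": [0, 0, 0], "angular": [0, 0, 0]}]}}

```text
time: 18.05
ee_pos: [0.5161, 0.1394, 0.0404]
tcp_rot: [[-0.017, -1.0, -0.004], [-0.868, 0.017, -0.496], [0.496, -0.005, -0.869]]
contact_force: [-0.4, 0.9, 5.1]
opening: 0.0517
finger_force: 35.4
```

```bash
python3 g4.py; python3 -c "
from h import *
import pickle
s=snap('side');a=s['frame'][270:370,290:420];pickle.dump(s,open('side2.pkl','wb'))
t=snap('top');pickle.dump(t,open('top2.pkl','wb'));b=t['frame'][220:300,380:480]
a=cv2.resize(a,None,fx=4,fy=4,interpolation=2);b=cv2.resize(b,(280,224),interpolation=2)
c=np.zeros((400,800,3),np.uint8);c[:,:520]=a;c[:224,520:]=b
cv2.imwrite('pics/seat.png',c[:,:,::-1])"
```

```text
t 18.05 pos [0.5161 0.1394 0.0404] open 0.0517 F [-0.4496  0.9312  5.1402] ff 35.41121318936348
q [-0.7215  0.6736  0.2192  1.6428  0.3358  1.1372  2.4048]
foot [0.515  0.0936 0.0425] axis [0.0176 0.9996 0.0007]
world shift [-0.0016 -0.0026 -0.0066] units now-axes [-0.0472  0.0817  0.3519]
turn units [-0.041   0.0033  0.0215] shift in target axes [-0.0472  0.0801  0.3523]
```

View pics/seat.png

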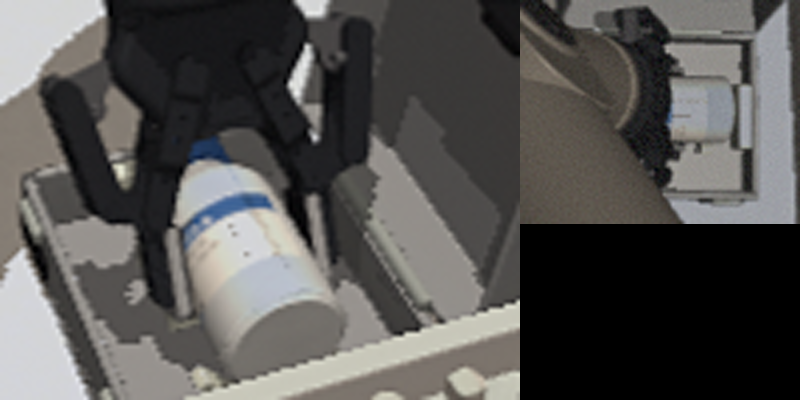

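```bash
python3 - <<'E'
from h import *
import pickle
T=pickle.load(open('top2.pkl','rb'));S=pickle.load(open('side2.pkl','rb'));T0=pickle.load(open('top0.pkl','rb'))
v=lambda s,r,a,b:cv2.cvtColor(s['frame'],cv2.COLOR_RGB2GRAY)[r-1:r+2,a:b].mean(0).round().astype(int).tolist()
print('now',v(T,259,440,472));print('then',v(T0,259,440,472));print('then left',v(T0,259,388,420))
for x in (456,457,458):print(x,[onz(T,(x,259),z)[1].round(4) for z in (.03,.036,.0425,.055)])
g=cv2.cvtColor(T['frame'],cv2.COLOR_RGB2GRAY)
for c in(448,453):print('col',c,g[240:285,c].tolist())
g=cv2.cvtColor(S['frame'],cv2.COLOR_RGB2GRAY)
for c in(358,362):print('S col',c,g[335:370,c].tolist())
print('foot disc bottom predicted for axis z .036/.0425',[proj(S,[[.515,.0916,z-.026],[.515,.0916,z]]).round(1).tolist() for z in(.036,.0425)])
print(proj(S,[[.489,.0916,.0425],[.541,.0916,.0425],[.515,.0916,.0685]]).round(1).tolist())
E
```

```text
now [161, 157, 158, 160, 161, 159, 157, 146, 144, 143, 145, 143, 148, 144, 147, 146, 123, 69, 117, 164, 165, 162, 135, 107, 133, 142, 160, 160, 159, 160, 157, 160]
then [138, 136, 108, 150, 151, 151, 148, 137, 138, 134, 137, 139, 137, 142, 129, 56, 43, 62, 113, 153, 153, 152, 127, 99, 125, 132, 149, 149, 149, 151, 151, 149]
then left [152, 136, 88, 41, 92, 114, 114, 140, 150, 151, 144, 140, 143, 142, 141, 143, 140, 142, 148, 153, 153, 148, 121, 131, 143, 142, 142, 141, 141, 141, 141, 143]
456 [np.float64(0.0831), np.float64(0.0849), np.float64(0.0867), np.float64(0.0903)]
457 [np.float64(0.0809), np.float64(0.0826), np.float64(0.0845), np.float64(0.0881)]
458 [np.float64(0.0787), np.float64(0.0804), np.float64(0.0823), np.float64(0.0859)]
col 448 [146, 144, 143, 142, 146, 150, 145, 104, 112, 131, 141, 145, 146, 140, 143, 142, 142, 140, 146, 144, 142, 141, 146, 142, 145, 143, 140, 141, 131, 117, 101, 117, 143, 153, 144, 147, 147, 147, 151, 147, 146, 148, 148, 152, 145]
col 453 [146, 146, 143, 143, 144, 147, 147, 122, 108, 128, 140, 147, 146, 145, 144, 147, 150, 145, 144, 148, 140, 146, 142, 139, 149, 148, 149, 139, 135, 121, 123, 151, 151, 148, 148, 152, 150, 148, 146, 147, 147, 146, 148, 148, 151]
S col 358 [190, 191, 192, 191, 191, 192, 192, 191, 190, 188, 189, 195, 154, 108, 110, 111, 112, 113, 112, 111, 110, 111, 111, 110, 112, 111, 109, 103, 203, 201, 199, 198, 197, 199, 201]
S col 362 [186, 180, 188, 192, 193, 192, 193, 192, 182, 191, 193, 111, 109, 112, 111, 110, 111, 112, 112, 110, 110, 109, 109, 109, 110, 108, 103, 202, 199, 198, 197, 198, 199, 202, 143]
foot disc bottom predicted for axis z .036/.0425 [[[360.6, 370.0], [361.4, 358.2]], [[360.8, 367.1], [361.6, 355.2]]]
[[345.9, 359.7], [377.0, 350.8], [362.6, 342.8]]
```

The top view puts the foot at y≈0.091, and the side view puts the axis at rim height, about 0.036. With 5 N upward force the bottle is sitting in the saddles: it hung about 6 mm further along the fingers than I assumed. Release gently and retreat.

Request:
{"fn": "servo_tool", "kwargs": {"rows": [{"hand": -0.2, "delta_pos": [0.05, 0, -0.08], "angular": [0, 0, 0]}, {"hand": 0.3, "delta_pos": [0, 0, 0], "angular": [0, 0, 0]}, {"hand": 0.4, "delta_pos": [0, 0, 0], "angular": [0, 0, 0]}, {"hand": 0.5, "delta_pos": [0, 0, 0], "angular": [0, 0, 0]}, {"hand": 0.5, "delta_pos": [0, 0, 0], "angular": [0, 0, 0]}, {"hand": 0.5, "delta_pos": [0, 0, -0.3], "angular": [0, 0, 0]}, {"hand": 0.5, "delta_pos": [0, 0, -0.5], "angular": [0, 0, 0]}, {"hand": 0.5, "delta_pos": [0, 0, -0.8], "angular": [0, 0, 0]}]}}

```text
time: 18.95
ee_pos: [0.5157, 0.1547, 0.0696]
tcp_rot: [[-0.017, -1.0, -0.006], [-0.868, 0.018, -0.496], [0.496, -0.004, -0.868]]
contact_force: [-0.3, -0.0, -0.4]
opening: 0.0642
finger_force: 0.0
```

```bash
python3 -c "
from h import *
o=st();s=snap('side');a=s['frame'][240:380,270:450];cv2.imwrite('pics/rel.png',cv2.resize(a,None,fx=3.5,fy=3.5,interpolation=2)[:,:,::-1])"
```

```text
t 18.95 pos [0.5157 0.1547 0.0696] open 0.0642 F [-0.3274 -0.0087 -0.4317] ff 0.0
q [-0.7384  0.6468  0.2155  1.6011  0.327   1.2108  2.4126]
```

View pics/rel.png

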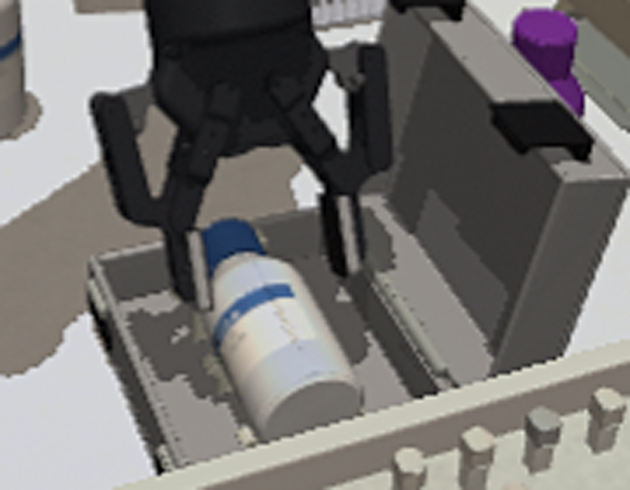

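The bottle lies along the cradle, body on the saddles with the blue cap to the left (crop (235,250) to (310,400)). The gripper is free of it. That was the tenth picture, so I work by numbers from here. Retreat, then raise.

Request:
{"fn": "servo_tool", "kwargs": {"rows": [{"hand": 0.5, "delta_pos": [0, 0, -1], "angular": [0, 0, 0]}, {"hand": 0.5, "delta_pos": [0, 0, -1], "angular": [0, 0, 0]}, {"hand": 0.5, "delta_pos": [0, 0, -1], "angular": [0, 0, 0]}, {"hand": 0.5, "delta_pos": [0, 0, -1], "angular": [0, 0, 0]}, {"hand": -1, "delta_pos": [0.5, 0, -0.87], "angular": [0, 0, 0]}, {"hand": -1, "delta_pos": [0.5, 0, -0.87], "angular": [0, 0, 0]}, {"hand": -1, "delta_pos": [0.5, 0, -0.87], "angular": [0, 0, 0]}, {"hand": -1, "delta_pos": [0.5, 0, -0.87], "angular": [0, 0, 0]}, {"hand": -1, "delta_pos": [0.5, 0, -0.87], "angular": [0, 0, 0]}, {"hand": -1, "delta_pos": [0.5, 0, -0.87], "angular": [0, 0, 0]}, {"hand": -1, "delta_pos": [0.5, 0, -0.87], "angular": [0, 0, 0]}, {"hand": -1, "delta_pos": [0.5, 0, -0.87], "angular": [0, 0, 0]}]}}

```text
time: 20.2
ee_pos: [0.5155, 0.1942, 0.3005]
tcp_rot: [[-0.017, -1.0, -0.004], [-0.869, 0.017, -0.495], [0.495, -0.005, -0.869]]
contact_force: [0.8, -0.5, 0.1]
opening: -0.0001
finger_force: 0.0
```

```bash
cat > g5.py <<'E'
from pl import *
import pickle
Rd=Rc@np.array([[-1.,0,0],[0,1,0],[0,0,-1]])
if __name__=='__main__':
    o=st();q=np.array(o['joints']);plan([.685,.146,.29],Rd)
    c,q1=ik(np.array([.685,.146,.29]),Rd,[q],w=.01)[0];print('at back',c,q1.round(2))
    c,q2=ik(np.array([.66,.146,.155]),Rd,[q1],w=.01)[0];print('behind lid',c,q2.round(2))
    for nm,P in(('press L',[.466,.203,.09]),('press R',[.464,.093,.09])):
        c,q3=ik(np.array(P),Rd,[q2],w=.01)[0];print(nm,c,q3.round(2))
E
python3 g5.py
python3 - <<'E'
import sys;sys.path.insert(0,'.')
from h import *
import pickle
# seat check: white body/cap in both views, numerically
t=snap('top');s=snap('side');pickle.dump((t,s),open('seat.pkl','wb'))
for n,f in(('T',t),('S',s)):
    h=cv2.cvtColor(f['frame'],cv2.COLOR_RGB2HSV);m=cv2.inRange(h,(100,120,40),(120,255,255))
    k,l,sta,c=cv2.connectedComponentsWithStats(m)
    print(n,[(c[i].round(1).tolist(),sta[i].tolist()) for i in range(1,k) if sta[i][4]>40 and (380<c[i][0]<470 and 220<c[i][1]<300 if n=='T' else 300<c[i][0]<400 and 280<c[i][1]<370)])
E
```

```text
t 20.2 pos [0.5155 0.1942 0.3005] open -0.0001 F [ 0.8358 -0.4845  0.0778] ff 0.0
q [-0.7827  0.4874  0.2229  1.2514  0.3268  1.7016  2.5493]
world shift [ 0.1695 -0.0482 -0.0105] units now-axes [ 1.6914 -8.5111  1.618 ]
turn units [-3.425  -3.34   12.8035] shift in target axes [-8.5262 -2.224   0.5249]
at back 9.343095406373458e-05 [-0.42  0.66  0.39  0.91 -0.24  1.61  1.44]
behind lid 1.2018493181301215e-05 [-0.46  0.65  0.38  1.26 -0.24  1.27  1.46]
press L 3.267222623849708e-05 [-0.71  0.39  0.34  1.85 -0.16  0.93  1.25]
press R 3.6478333342027814e-05 [-0.54  0.33  0.38  1.95 -0.15  0.9   1.46]
T []
S [([333.5, 309.4], [325, 303, 21, 18, 184]), ([344.1, 324.8], [334, 322, 20, 9, 55])]
```

Request:
{"fn": "servo_tool", "kwargs": {"rows": [{"hand": -1, "delta_pos": [0, 0, 0], "angular": [-0.26, -0.26, 0.98]}, {"hand": -1, "delta_pos": [0, 0, 0], "angular": [-0.26, -0.26, 0.98]}, {"hand": -1, "delta_pos": [0, 0, 0], "angular": [-0.26, -0.26, 0.98]}, {"hand": -1, "delta_pos": [0, 0, 0], "angular": [-0.26, -0.26, 0.98]}, {"hand": -1, "delta_pos": [0, 0, 0], "angular": [-0.26, -0.26, 0.98]}, {"hand": -1, "delta_pos": [0, 0, 0], "angular": [-0.26, -0.26, 0.98]}, {"hand": -1, "delta_pos": [0, 0, 0], "angular": [-0.26, -0.26, 0.98]}, {"hand": -1, "delta_pos": [0, 0, 0], "angular": [-0.26, -0.26, 0.98]}, {"hand": -1, "delta_pos": [0, 0, 0], "angular": [-0.26, -0.26, 0.98]}, {"hand": -1, "delta_pos": [0, 0, 0], "angular": [-0.26, -0.26, 0.98]}, {"hand": -1, "delta_pos": [0, 0, 0], "angular": [-0.26, -0.26, 0.98]}, {"hand": -1, "delta_pos": [0, 0, 0], "angular": [-0.26, -0.26, 0.98]}]}}

```text
time: 21.5
ee_pos: [0.5154, 0.1938, 0.2983]
tcp_rot: [[-0.995, -0.099, -0.026], [-0.098, 0.995, -0.032], [0.029, -0.029, -0.999]]
contact_force: [0.5, -0.6, 0.6]
opening: -0.0001
finger_force: 0.0
```

```bash
python3 g5.py | head -5; python3 -c "
from h import *
import pickle
t,s=pickle.load(open('seat.pkl','rb'))
print('exp cap side px',proj(s,[[.5155,.198,.036],[.5155,.209,.036],[.5155,.188,.049]]))
o,d=ray(s,(333.5,309.4));k=(.5155-o[0])/d[0];print('cap blob on x plane',o+k*d, onz(s,(333.5,309.4),.042))"
```

```text
t 21.5 pos [0.5154 0.1938 0.2983] open -0.0001 F [ 0.5166 -0.5922  0.5977] ff 0.0
q [-0.7366  0.3339  0.4628  1.3938 -0.1241  1.4822  1.389 ]
world shift [ 0.1696 -0.0478 -0.0083] units now-axes [-8.2158 -3.2007  0.2679]
turn units [-0.2599 -0.2288  1.004 ] shift in target axes [-8.5323 -2.201   0.4139]
at back 2.3945215091335397e-05 [-0.44  0.67  0.44  0.91 -0.27  1.61  1.46]
exp cap side px [[335.7505 314.0904]
 [333.3896 310.085 ]
 [338.1304 311.9974]]
cap blob on x plane [0.5155 0.2086 0.0379] [0.5137 0.2042 0.042 ]
```

Request:
{"fn": "servo_tool", "kwargs": {"rows": [{"hand": -1, "delta_pos": [0, 0, 0], "angular": [-0.26, -0.23, 1]}, {"hand": -1, "delta_pos": [-0.95, -0.24, 0.04], "angular": [0, 0, 0]}, {"hand": -1, "delta_pos": [-0.95, -0.24, 0.04], "angular": [0, 0, 0]}, {"hand": -1, "delta_pos": [-0.95, -0.24, 0.04], "angular": [0, 0, 0]}, {"hand": -1, "delta_pos": [-0.95, -0.24, 0.04], "angular": [0, 0, 0]}, {"hand": -1, "delta_pos": [-0.95, -0.24, 0.04], "angular": [0, 0, 0]}, {"hand": -1, "delta_pos": [-0.95, -0.24, 0.04], "angular": [0, 0, 0]}, {"hand": -1, "delta_pos": [-0.95, -0.24, 0.04], "angular": [0, 0, 0]}, {"hand": -1, "delta_pos": [-0.95, -0.24, 0.04], "angular": [0, 0, 0]}, {"hand": -1, "delta_pos": [-0.95, -0.24, 0.04], "angular": [0, 0, 0]}, {"hand": -1, "delta_pos": [0, 0, 0], "angular": [0, 0, 0]}]}}

```text
time: 22.6
ee_pos: [0.6871, 0.1461, 0.2892]
tcp_rot: [[-1.0, 0.019, -0.002], [0.019, 1.0, -0.003], [0.002, -0.004, -1.0]]
contact_force: [0.8, -0.3, -0.3]
opening: -0.0
finger_force: 0.0
```

```bash
cat > g6.py <<'E'
from g5 import *
XH,ZH=.580,.038
def c(a,r=.112): return np.array([XH-r*np.cos(a)+.034*np.sin(a),.146,ZH+r*np.sin(a)+.034*np.cos(a)])
if __name__=='__main__':
    o=st();plan([.665,.146,.158],Rd)
    for a in (1.75,1.57,1.3,1,.7,.4,.2,.07): print(a,'TCP',c(a)+[.011,0,.017])
E
python3 g6.py
```

```text
t 22.6 pos [0.6871 0.1461 0.2892] open -0.0 F [ 0.8135 -0.312  -0.2983] ff 0.0
q [-0.4572  0.6727  0.4859  0.9148 -0.2922  1.6136  1.4742]
world shift [-0.0221 -0.0001 -0.1312] units now-axes [ 1.091  -0.0008  6.5644]
turn units [-0.0293 -0.0168  0.0249] shift in target axes [ 1.1042 -0.0272  6.5622]
1.75 TCP [0.6444 0.146  0.1591]
1.57 TCP [0.6249 0.146  0.167 ]
1.3 TCP [0.5938 0.146  0.172 ]
1 TCP [0.5591 0.146  0.1676]
0.7 TCP [0.5272 0.146  0.1532]
0.4 TCP [0.5011 0.146  0.1299]
0.2 TCP [0.488  0.146  0.1106]
0.07 TCP [0.4817 0.146  0.0968]
```

Request:
{"fn": "servo_tool", "kwargs": {"rows": [{"hand": -1, "delta_pos": [0.14, 0, 0.94], "angular": [0, 0, 0]}, {"hand": -1, "delta_pos": [0.14, 0, 0.94], "angular": [0, 0, 0]}, {"hand": -1, "delta_pos": [0.14, 0, 0.94], "angular": [0, 0, 0]}, {"hand": -1, "delta_pos": [0.14, 0, 0.94], "angular": [0, 0, 0]}, {"hand": -1, "delta_pos": [0.14, 0, 0.94], "angular": [0, 0, 0]}, {"hand": -1, "delta_pos": [0.14, 0, 0.94], "angular": [0, 0, 0]}, {"hand": -1, "delta_pos": [0.14, 0, 0.94], "angular": [0, 0, 0]}, {"hand": -1, "delta_pos": [0.3, 0, 0], "angular": [0, 0, 0]}, {"hand": -1, "delta_pos": [0.3, 0, 0], "angular": [0, 0, 0]}]}}

```text
time: 23.5
ee_pos: [0.6531, 0.1489, 0.1604]
tcp_rot: [[-1.0, 0.015, -0.001], [0.015, 1.0, -0.001], [0.001, -0.001, -1.0]]
contact_force: [0.1, -0.0, -0.2]
opening: -0.0001
finger_force: 0.0
```

Request:
{"fn": "servo_tool", "kwargs": {"rows": [{"hand": -1, "delta_pos": [0.3, 0, 0], "angular": [0, 0, 0]}, {"hand": -1, "delta_pos": [0.3, 0, 0], "angular": [0, 0, 0]}]}}

```text
time: 23.7
ee_pos: [0.6445, 0.1489, 0.163]
tcp_rot: [[-1.0, 0.016, 0.008], [0.016, 1.0, 0.0], [-0.008, 0.0, -1.0]]
contact_force: [4.6, -0.6, 3.0]
opening: 0.0001
finger_force: 2.5
```

Contact with the lid's back face at x≈0.645, as the model predicts. Swing it forward slowly.

Request:
{"fn": "servo_tool", "kwargs": {"rows": [{"hand": -1, "delta_pos": [0.4, 0, 0], "angular": [0, 0, 0]}, {"hand": -1, "delta_pos": [0.4, 0, -0.05], "angular": [0, 0, 0]}, {"hand": -1, "delta_pos": [0.4, 0, -0.05], "angular": [0, 0, 0]}, {"hand": -1, "delta_pos": [0.4, 0, -0.05], "angular": [0, 0, 0]}]}}

```text
time: 24.1
ee_pos: [0.611, 0.1492, 0.1649]
tcp_rot: [[-1.0, 0.016, 0.004], [0.016, 1.0, -0.0], [-0.004, -0.0, -1.0]]
contact_force: [4.3, -0.2, 3.5]
opening: -0.0005
finger_force: 2.2
```

Request:
{"fn": "servo_tool", "kwargs": {"rows": [{"hand": -1, "delta_pos": [0.4, 0, -0.05], "angular": [0, 0, 0]}, {"hand": -1, "delta_pos": [0.4, 0, 0], "angular": [0, 0, 0]}, {"hand": -1, "delta_pos": [0.4, 0, 0], "angular": [0, 0, 0]}]}}

```text
time: 24.4
ee_pos: [0.5854, 0.1497, 0.1646]
tcp_rot: [[-1.0, 0.016, -0.0], [0.016, 1.0, -0.001], [0.0, -0.001, -1.0]]
contact_force: [2.9, 0.5, 3.5]
opening: -0.0001
finger_force: 2.1
```

```bash
python3 g6.py
```

```text
t 24.4 pos [0.5854 0.1497 0.1646] open -0.0001 F [2.8676 0.5418 3.5298] ff 2.0926462300121784
q [-0.6074  0.5063  0.4851  1.4959 -0.2444  1.2003  1.4697]
world shift [ 0.0796 -0.0037 -0.0066] units now-axes [-3.9803 -0.12    0.3278]
turn units [-0.0056 -0.0021  0.0521] shift in target axes [-3.9809 -0.0953  0.3288]
1.75 TCP [0.6444 0.146  0.1591]
1.57 TCP [0.6249 0.146  0.167 ]
1.3 TCP [0.5938 0.146  0.172 ]
1 TCP [0.5591 0.146  0.1676]
0.7 TCP [0.5272 0.146  0.1532]
0.4 TCP [0.5011 0.146  0.1299]
0.2 TCP [0.488  0.146  0.1106]
0.07 TCP [0.4817 0.146  0.0968]
```

Request:
{"fn": "servo_tool", "kwargs": {"rows": [{"hand": -1, "delta_pos": [0.44, -0.03, 0.05], "angular": [0, 0, 0]}, {"hand": -1, "delta_pos": [0.43, -0.02, 0.08], "angular": [0, 0, 0]}, {"hand": -1, "delta_pos": [0.42, -0.02, 0.11], "angular": [0, 0, 0]}, {"hand": -1, "delta_pos": [0.41, -0.02, 0.15], "angular": [0, 0, 0]}]}}

```text
time: 24.8
ee_pos: [0.5509, 0.1488, 0.1561]
tcp_rot: [[-1.0, 0.015, -0.001], [0.015, 1.0, -0.0], [0.001, -0.0, -1.0]]
contact_force: [2.0, 0.4, 3.6]
opening: 0.0001
finger_force: 1.7
```

Request:
{"fn": "servo_tool", "kwargs": {"rows": [{"hand": -1, "delta_pos": [0.4, 0, 0.18], "angular": [0, 0, 0]}, {"hand": -1, "delta_pos": [0.39, 0, 0.21], "angular": [0, 0, 0]}, {"hand": -1, "delta_pos": [0.37, 0, 0.25], "angular": [0, 0, 0]}, {"hand": -1, "delta_pos": [0.35, 0, 0.27], "angular": [0, 0, 0]}]}}

```text
time: 25.2
ee_pos: [0.5208, 0.1487, 0.1377]
tcp_rot: [[-1.0, 0.016, -0.002], [0.016, 1.0, -0.001], [0.001, -0.001, -1.0]]
contact_force: [0.5, 1.2, 4.6]
opening: -0.0003
finger_force: 1.6
```

Request:
{"fn": "servo_tool", "kwargs": {"rows": [{"hand": -1, "delta_pos": [0.25, 0, 0.23], "angular": [0, 0, 0]}, {"hand": -1, "delta_pos": [0.23, 0, 0.24], "angular": [0, 0, 0]}, {"hand": -1, "delta_pos": [0.22, 0, 0.25], "angular": [0, 0, 0]}, {"hand": -1, "delta_pos": [0.2, 0, 0.26], "angular": [0, 0, 0]}, {"hand": -1, "delta_pos": [0.19, 0, 0.27], "angular": [0, 0, 0]}]}}

```text
time: 25.7
ee_pos: [0.4995, 0.1488, 0.1127]
tcp_rot: [[-1.0, 0.016, -0.001], [0.016, 1.0, -0.001], [0.001, -0.001, -1.0]]
contact_force: [-1.5, 0.8, 2.5]
opening: -0.0003
finger_force: 1.4
```

Request:
{"fn": "servo_tool", "kwargs": {"rows": [{"hand": -1, "delta_pos": [0.16, 0, 0.2], "angular": [0, 0, 0]}, {"hand": -1, "delta_pos": [0.1, 0, 0.15], "angular": [0, 0, 0]}, {"hand": -1, "delta_pos": [0.05, 0, 0.15], "angular": [0, 0, 0]}]}}

```text
time: 26.0
ee_pos: [0.4938, 0.149, 0.1031]
tcp_rot: [[-1.0, 0.016, -0.0], [0.016, 1.0, -0.001], [0.0, -0.001, -1.0]]
contact_force: [-1.5, 1.6, 2.4]
opening: -0.0003
finger_force: 1.2
```

Request:
{"fn": "servo_tool", "kwargs": {"rows": [{"hand": -1, "delta_pos": [0.04, 0, 0.1], "angular": [0, 0, 0]}, {"hand": -1, "delta_pos": [0.04, 0, 0.1], "angular": [0, 0, 0]}, {"hand": -1, "delta_pos": [0.04, 0, 0.1], "angular": [0, 0, 0]}]}}

```text
time: 26.3
ee_pos: [0.4913, 0.1491, 0.0972]
tcp_rot: [[-1.0, 0.016, -0.001], [0.016, 1.0, -0.001], [0.001, -0.001, -1.0]]
contact_force: [-1.5, 0.8, 2.0]
opening: 0.0003
finger_force: 1.3
```

Request:
{"fn": "servo_tool", "kwargs": {"rows": [{"hand": -1, "delta_pos": [0, 0, 0.07], "angular": [0, 0, 0]}, {"hand": -1, "delta_pos": [0, 0, 0.05], "angular": [0, 0, 0]}]}}

```text
time: 26.5
ee_pos: [0.4912, 0.1492, 0.0955]
tcp_rot: [[-1.0, 0.016, -0.001], [0.016, 1.0, -0.001], [0.001, -0.001, -1.0]]
contact_force: [-4.9, -0.1, 11.9]
opening: 0.0001
finger_force: 5.9
```

The lid rests on the catches (12 N). Lift and go to the left pad.

Request:
{"fn": "servo_tool", "kwargs": {"rows": [{"hand": -1, "delta_pos": [0, 0, -0.6], "angular": [0, 0, 0]}, {"hand": -1, "delta_pos": [0, 0, -0.5], "angular": [0, 0, 0]}, {"hand": -1, "delta_pos": [0.42, 0.9, 0], "angular": [0, 0, 0]}, {"hand": -1, "delta_pos": [0.42, 0.9, 0], "angular": [0, 0, 0]}, {"hand": -1, "delta_pos": [0.42, 0.9, 0], "angular": [0, 0, 0]}, {"hand": -1, "delta_pos": [0, 0, 0], "angular": [0, 0, 0]}]}}

```text
time: 27.1
ee_pos: [0.4667, 0.207, 0.1175]
tcp_rot: [[-1.0, 0.01, 0.001], [0.01, 1.0, 0.001], [-0.001, 0.001, -1.0]]
contact_force: [0.3, 0.5, 0.2]
opening: 0.0
finger_force: 0.0
```

```bash
python3 - <<'E'
from g5 import *
st();plan([.467,.203,.099],Rd)
S=snap('side');T=snap('top')
np.savez('x.npz',a=T['frame'],b=S['frame'])
for n,f in(('T',T),('S',S)):
    g=cv2.cvtColor(f['frame'],cv2.COLOR_RGB2GRAY);m=cv2.inRange(g,0,35)
    k,l,sta,c=cv2.connectedComponentsWithStats(m)
    print(n,[(c[i].round(1).tolist(),sta[i].tolist()) for i in range(1,k) if sta[i][4]>25 and (380<c[i][0]<480 and 220<c[i][1]<320 if n=='T' else 270<c[i][0]<440 and 250<c[i][1]<400)])
print('pads exp T',proj(T,[[.4672,.204,.08],[.4648,.094,.08]]),'S',proj(S,[[.4672,.204,.08],[.4648,.094,.08]]))
E
```

```text
t 27.1 pos [0.4667 0.207  0.1175] open 0.0 F [0.3153 0.505  0.2473] ff 0.0
q [-0.8134  0.3667  0.4612  1.8201 -0.1924  0.9975  1.2864]
world shift [ 0.0003 -0.004  -0.0185] units now-axes [-0.0176 -0.2021  0.926 ]
turn units [0.0121 0.0061 0.0964] shift in target axes [-0.0206 -0.2006  0.9263]
T [([421.0, 285.9], [388, 254, 65, 82, 1280])]
S [([419.8, 256.0], [416, 250, 10, 13, 65]), ([417.1, 286.8], [406, 268, 30, 37, 320]), ([309.5, 299.0], [300, 292, 20, 15, 188]), ([295.5, 317.9], [291, 304, 11, 36, 209]), ([332.7, 345.8], [322, 337, 23, 19, 269]), ([315.2, 362.0], [310, 350, 14, 26, 233])]
pads exp T [[405.7917 281.4042]
 [458.508  282.1392]] S [[307.7009 298.2997]
 [330.701  344.695 ]]
```

Pads are found at side pixels (309.5,299) and (332.7,345.8), within 2 px of prediction. Press the left corner.

Request:
{"fn": "servo_tool", "kwargs": {"rows": [{"hand": -1, "delta_pos": [-0.06, -0.2, 0.4], "angular": [0, 0, 0.1]}, {"hand": -1, "delta_pos": [0, 0, 0.4], "angular": [0, 0, 0]}, {"hand": -1, "delta_pos": [0, 0, 0.15], "angular": [0, 0, 0]}, {"hand": -1, "delta_pos": [0, 0, 0.1], "angular": [0, 0, 0]}, {"hand": -1, "delta_pos": [0, 0, 0.1], "angular": [0, 0, 0]}]}}

```text
time: 27.7
ee_pos: [0.4683, 0.1986, 0.0955]
tcp_rot: [[-1.0, 0.029, -0.002], [0.029, 1.0, -0.001], [0.002, -0.001, -1.0]]
contact_force: [-5.1, -0.7, 12.0]
opening: 0.0002
finger_force: 5.5
```

Request:
{"fn": "servo_tool", "kwargs": {"rows": [{"hand": -1, "delta_pos": [0, 0, 0.1], "angular": [0, 0, 0]}, {"hand": -1, "delta_pos": [0, 0, 0.1], "angular": [0, 0, 0]}]}}

```text
time: 27.9
ee_pos: [0.4675, 0.2002, 0.0906]
tcp_rot: [[-1.0, 0.028, -0.003], [0.028, 1.0, 0.001], [0.003, 0.001, -1.0]]
contact_force: [-5.0, 1.9, 7.7]
opening: -0.0004
finger_force: 3.9
```

Request:
{"fn": "servo_tool", "kwargs": {"rows": [{"hand": -1, "delta_pos": [0, 0, 0.1], "angular": [0, 0, 0]}]}}

```text
time: 28.0
ee_pos: [0.4674, 0.2006, 0.0894]
tcp_rot: [[-1.0, 0.028, -0.003], [0.028, 1.0, 0.002], [0.003, 0.001, -1.0]]
contact_force: [-7.7, 0.8, 23.7]
opening: 0.0
finger_force: 11.6
```

Request:
{"fn": "servo_tool", "kwargs": {"rows": [{"hand": -1, "delta_pos": [0, 0, 0.05], "angular": [0, 0, 0]}, {"hand": -1, "delta_pos": [0, 0, 0], "angular": [0, 0, 0]}]}}

```text
time: 28.2
ee_pos: [0.4674, 0.2007, 0.0894]
tcp_rot: [[-1.0, 0.028, -0.003], [0.028, 1.0, 0.002], [0.003, 0.002, -1.0]]
contact_force: [-8.3, 0.0, 20.1]
opening: 0.0
finger_force: 9.8
```

Left corner is home: pad at 72 mm, hard stop, no further travel. Go to the right pad.

Request:
{"fn": "servo_tool", "kwargs": {"rows": [{"hand": -1, "delta_pos": [0, 0, -0.6], "angular": [0, 0, 0]}, {"hand": -1, "delta_pos": [0, 0, -0.6], "angular": [0, 0, 0]}, {"hand": -1, "delta_pos": [0, -0.9, 0], "angular": [0, 0, 0]}, {"hand": -1, "delta_pos": [0, -0.9, 0], "angular": [0, 0, 0]}, {"hand": -1, "delta_pos": [0, -0.9, 0], "angular": [0, 0, 0]}, {"hand": -1, "delta_pos": [0, -0.9, 0], "angular": [0, 0, 0]}, {"hand": -1, "delta_pos": [0, -0.9, 0], "angular": [0, 0, 0]}, {"hand": -1, "delta_pos": [0, -0.8, 0], "angular": [0, 0, 0]}, {"hand": -1, "delta_pos": [0, 0, 0], "angular": [0, 0, 0]}]}}

```text
time: 29.1
ee_pos: [0.4659, 0.0903, 0.1114]
tcp_rot: [[-0.999, 0.033, 0.001], [0.033, 0.999, -0.002], [-0.001, -0.002, -1.0]]
contact_force: [1.0, -0.4, -0.2]
opening: -0.0003
finger_force: 0.0
```

```bash
python3 -c "
from g5 import *
st();plan([.465,.094,.099],Rd)"
```

```text
t 29.1 pos [0.4659 0.0903 0.1114] open -0.0003 F [ 1.007  -0.4195 -0.2426] ff 0.0
q [-0.6533  0.3117  0.5165  1.9207 -0.1835  0.9553  1.4864]
world shift [-0.0009  0.0037 -0.0124] units now-axes [0.0525 0.1843 0.6201]
turn units [-0.0202  0.0066 -0.0949] shift in target axes [0.0499 0.1834 0.6206]
```

Request:
{"fn": "servo_tool", "kwargs": {"rows": [{"hand": -1, "delta_pos": [0.05, 0.18, 0.3], "angular": [0, 0, -0.1]}, {"hand": -1, "delta_pos": [0, 0, 0.25], "angular": [0, 0, 0]}, {"hand": -1, "delta_pos": [0, 0, 0.1], "angular": [0, 0, 0]}, {"hand": -1, "delta_pos": [0, 0, 0.1], "angular": [0, 0, 0]}]}}

```text
time: 29.5
ee_pos: [0.4644, 0.098, 0.0956]
tcp_rot: [[-1.0, 0.014, -0.001], [0.014, 1.0, -0.001], [0.001, -0.001, -1.0]]
contact_force: [-0.5, 0.8, 1.3]
opening: -0.0004
finger_force: 0.3
```

Request:
{"fn": "servo_tool", "kwargs": {"rows": [{"hand": -1, "delta_pos": [0, 0, 0.1], "angular": [0, 0, 0]}, {"hand": -1, "delta_pos": [0, 0, 0.1], "angular": [0, 0, 0]}]}}

```text
time: 29.7
ee_pos: [0.4646, 0.0972, 0.0919]
tcp_rot: [[-1.0, 0.016, -0.0], [0.016, 1.0, -0.001], [0.0, -0.001, -1.0]]
contact_force: [-0.7, -1.2, 1.9]
opening: 0.0001
finger_force: 0.5
```

Request:
{"fn": "servo_tool", "kwargs": {"rows": [{"hand": -1, "delta_pos": [0, -0.1, 0.1], "angular": [0, 0, 0]}]}}

```text
time: 29.8
ee_pos: [0.4648, 0.0955, 0.09]
tcp_rot: [[-1.0, 0.015, 0.0], [0.015, 1.0, -0.001], [-0.0, -0.001, -1.0]]
contact_force: [-0.1, -0.9, -0.6]
opening: -0.0002
finger_force: 0.0
```

Request:
{"fn": "servo_tool", "kwargs": {"rows": [{"hand": -1, "delta_pos": [0, 0, 0.07], "angular": [0, 0, 0]}]}}

```text
time: 29.9
ee_pos: [0.4647, 0.0949, 0.0887]
tcp_rot: [[-1.0, 0.016, 0.0], [0.016, 1.0, -0.001], [-0.0, -0.001, -1.0]]
contact_force: [-2.1, -1.2, 5.4]
opening: 0.0001
finger_force: 3.3
```

Request:
{"fn": "servo_tool", "kwargs": {"rows": [{"hand": -1, "delta_pos": [0, 0, 0.06], "angular": [0, 0, 0]}]}}

```text
time: 30.0
ee_pos: [0.4646, 0.095, 0.0883]
tcp_rot: [[-1.0, 0.016, -0.001], [0.016, 1.0, -0.001], [0.001, -0.001, -1.0]]
contact_force: [-4.8, -0.5, 14.2]
opening: 0.0
finger_force: 7.3
```

Request:
{"fn": "servo_tool", "kwargs": {"rows": [{"hand": -1, "delta_pos": [0, 0, 0.04], "angular": [0, 0, 0]}, {"hand": -1, "delta_pos": [0, 0, 0], "angular": [0, 0, 0]}]}}

```text
time: 30.2
ee_pos: [0.4646, 0.0949, 0.0883]
tcp_rot: [[-1.0, 0.016, -0.0], [0.016, 1.0, 0.0], [0.0, 0.0, -1.0]]
contact_force: [-4.5, -0.8, 13.2]
opening: 0.0002
finger_force: 6.8
```

Request:
{"fn": "servo_tool", "kwargs": {"rows": [{"hand": -1, "delta_pos": [0, 0, 0.07], "angular": [0, 0, 0]}, {"hand": -1, "delta_pos": [0, 0, 0], "angular": [0, 0, 0]}]}}

```text
time: 30.4
ee_pos: [0.4646, 0.0949, 0.0881]
tcp_rot: [[-1.0, 0.016, -0.001], [0.016, 1.0, 0.001], [0.001, 0.001, -1.0]]
contact_force: [-7.9, -1.8, 22.2]
opening: -0.0003
finger_force: 11.2
```

Request:
{"fn": "servo_tool", "kwargs": {"rows": [{"hand": -1, "delta_pos": [0, 0, -0.5], "angular": [0, 0, 0]}, {"hand": -1, "delta_pos": [0, 0, -0.8], "angular": [0, 0, 0]}, {"hand": -1, "delta_pos": [0, 0, -1], "angular": [0, 0, 0]}, {"hand": -1, "delta_pos": [0, 0, -1], "angular": [0, 0, 0]}, {"hand": -1, "delta_pos": [0, 0, -1], "angular": [0, 0, 0]}, {"hand": -1, "delta_pos": [0, 0, -1], "angular": [0, 0, 0]}, {"hand": -1, "delta_pos": [0, 0, -1], "angular": [0, 0, 0]}, {"hand": -1, "delta_pos": [0, 0, -1], "angular": [0, 0, 0]}, {"hand": -1, "delta_pos": [0, 0, 0], "angular": [0, 0, 0]}]}}

```text
time: 31.3
ee_pos: [0.4668, 0.0956, 0.234]
tcp_rot: [[-1.0, 0.016, 0.006], [0.016, 1.0, 0.001], [-0.006, 0.001, -1.0]]
contact_force: [0.3, 0.2, 0.3]
opening: 0.0002
finger_force: 0.0
```

```bash
python3 - <<'E'
from g5 import *
st();S=snap('side')
g=cv2.cvtColor(S['frame'],cv2.COLOR_RGB2GRAY);m=cv2.inRange(g,0,35);k,l,sta,c=cv2.connectedComponentsWithStats(m)
print([(c[i].round(1).tolist(),sta[i].tolist()) for i in range(1,k) if sta[i][4]>25 and 270<c[i][0]<440 and 250<c[i][1]<400])
for z in(.072,.08):print(z,proj(S,[[.4672,.204,z],[.4648,.094,z]]))
h=cv2.cvtColor(S['frame'],cv2.COLOR_RGB2HSV);m=cv2.inRange(h,(100,120,60),(120,255,255));k,l,sta,c=cv2.connectedComponentsWithStats(m)
print('big cap',[c[i].round(1).tolist() for i in range(1,k) if sta[i][4]>60 and 240<c[i][0]<280 and 200<c[i][1]<240])
E
```

```text
t 31.3 pos [0.4668 0.0956 0.234 ] open 0.0002 F [0.3074 0.2056 0.3213] ff 0.0
q [-0.7018  0.1741  0.5372  1.7487 -0.094   1.2377  1.4137]
[([419.7, 255.7], [416, 250, 11, 12, 63]), ([417.3, 287.0], [406, 268, 30, 37, 321]), ([308.1, 303.7], [299, 297, 19, 15, 189]), ([295.3, 321.9], [291, 309, 11, 31, 172]), ([330.4, 350.3], [319, 341, 24, 20, 290]), ([314.9, 365.3], [309, 355, 14, 21, 193])]
0.072 [[307.7588 302.0599]
 [330.6157 348.6613]]
0.08 [[307.7009 298.2997]
 [330.701  344.695 ]]
big cap [[258.7, 221.1]]
```

With the arm clear, both pads have dropped by 4.5–4.7 px, matching the 8 mm from resting to home on each side. The larger bottle is unmoved. Hand in.

```bash
python3 -c "
from cell import *
print(close_job())"
```

```text
the job is handed in; nothing more can be done
None
```

The small bottle is in the cradle and the lid is shut. By the press stops and pad heights both catches are home (largest downward reading about 24 N); the larger bottle has not moved, and the job is handed in at about 31 s.

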